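# Reset a bench air flow-control valve by counting clicks

### The job

Reset the flow-control valve of the bench air station for the small air drill: pull its knob up to unlock it, turn it clockwise until it just comes up against its closed stop without forcing it there, then open it exactly five clicks anticlockwise and push the knob fully down to lock it. Do not disturb the loose things lying around the station.

Things in the scene. Friction and masses are not known exactly. Their poses are not given: they have to be found in the camera images.
- station: air station bolted down: aluminium plate 100 x 370 x 8 mm, air line along y 85 mm up; origin under the plate's centre, z up. At y -100 mm a brass shut-off with black lever, at y +125 mm a grey filter-regulator with bowl, gauge, grey cap (leave both); at x = y = 0 the flow-control valve: aluminium block, brass neck, black fluted knob on top. All round the knob is lower than its lower edge (128 mm)
- knob_grip (a point): point on the knob's upright axis, fixed to the station, 148 mm above the bench. The knob: fluted plastic cylinder 48 mm across, 34 mm tall (128 to 162 mm above the bench when down), no pointer, any grasp yaw alike. Clockwise from above closes, anticlockwise opens; its turn is not measured. 15 clicks a turn, 24 degrees each. It starts locked, 2 to 5 clicks open
- knob (a joint): lift of the knob, m: 0 = fully down, locked by splines, cannot turn; 0.007 = fully up, free to turn (free above 0.0055). Stays where it is left; 4 to 5 N pulls it up or pushes it down; it goes down only on a click. Turning: the torque (about 0.1 N m, felt as 0.1 to 0.3) rises, drops and reverses as it snaps over into each next click; let go between clicks, it goes to the nearer one
- needle (a joint): lift of the valve's needle inside the block, m, moved by the knob's fine thread: 0 = closed, 0.0001 (0.1 mm) per click, five clicks = 0.0005. The reading's noise is several clicks wide: it cannot replace counting by feel
- stop_pin: closed stop: steel pin hidden under the knob's skirt, fixed to the station (same origin). A lug on the knob's stem meets it 20 mm from the axis, 0.03 rad beyond the closed click; there the torque rises and stays up; let go, the knob rests on the closed click. Over 25 N on the pin (about 0.5 N m on the knob) damages it; 0.2 to 0.3 N m is enough to feel it, and a light grip (about 13 N) slips before harm
- tape_roll: roll of pale paper tape lying flat, 100 mm across, 36 mm high, in front of the station; origin at the centre of its underside. Bystander
- sanding_block: black rubber sanding block 70 x 45 x 30 mm, in front of the station; origin at the centre of its underside. Bystander
- edge_trim: 180 mm length of aluminium L edge trim, 30 mm wide and 35 mm high, lying behind the station; origin under its middle, x axis along it. Bystander
- hose_plug: brass and steel hose plug standing upright, 24 mm across, 46 mm high, in front of the station; origin at the centre of its underside. Bystander
- case_corner: pressed steel case corner, 45 x 45 x 45 mm, in front of the station; origin at the centre of its underside. Bystander

How it is judged:
By the outcome, as a careful person would: the job done as asked, in the order asked, and still so for the second after the job is handed in, with the robot touching nothing.
It also fails if it takes over 72 s, if anything falls off the work surface, if the arm or the gripper's body presses on something with over 40 N, if the wrist force passes 120 N, or if a joint passes its speed limit or range.

### The arm

A 7-joint arm with a two-finger parallel gripper is mounted at the origin on the work surface. World frame = base frame: x ahead of the robot, y to its left, z up, the work surface at z = 0. Lengths are in m, angles in rad, forces in N, time in s.
With the tool pointing down it reaches from about 0.35 to 0.9 m from the base axis. Payload 8.1 kg.
Tool frame: the origin (TCP) lies between the finger pads; the fingertips stand 22 mm ahead of it and the grasp point (between the pads) lies 3 mm ahead of it; z points along the fingers, x is the direction in which the jaws open and shut, and the axes are right-handed (so a half turn about z gives the same grasp; the last joint's range is limited). The gripper opens to 92 mm and grips with 3 to 60 N. Pads are 19 mm wide; open, the fingers measure 130 mm over their backs; the gripper's body (75 mm by 190 mm) begins 47 mm behind the grasp point.
Start: joints at [-1.262, 0.434, 0.025, 1.573, -0.012, 1.134, -0.075], TCP at [0.25, 0.573, 0.249] pointing down, gripper open.
Joint ranges: [-2.62, 2.62], [-0.44, 2.09], [-1.27, 1.32], [0.08, 2.57], [-1.32, 4.46], [0.12, 2], [-2.74, 2.74]. Speed limits (rad/s): [2.22, 2.22, 3.01, 3.01, 3.14, 3.14, 3.14].

### API

Orientations are given as a rotation vector (axis times angle).
In Python, from cell import arm, vision, order gives the robot as it stands.
- The arm moves only by the tool apply_moves, never from a script. Its argument "commands" is a list of rows, each a list of 6 numbers: the shift along the tool's x, y, z in cm, then the turn, a rotation vector about the tool's x, y, z in rad. A call has 1 to 5 rows; each row shifts and turns the commanded pose from where the row before left it, along the tool's axes as they then stand; what a row does not reach is not made up. A row lasts 1/10 s, in which the tool goes at most 50 mm and 8.59 degrees, less where a joint would pass 70% of its speed; a pose out of reach is approached as far as the arm can. A call with a gripper value outside its range is refused whole. "claw" is the closure, from -1 (fully open) to 1 (shut), so that 0 is half open, set as the call begins (left out, the last holds). The fingers move at their own pace and stop on an object; "newtons" is the grip in N (left out, the last holds). Time passes only in rows, so rows that do not move let the fingers close. It gives the time, the measured TCP pose, the force and the opening at its end, in the units of the state.
- arm.observe(): the state, without advancing time (a new reading comes with each control period).
- vision.get_image(name): name is "scene" or "top"; returns (picture, depth): 420x560x3 uint8, red, green, blue; 420x560 float32, m along the optical axis (not along the pixel's ray), 0 where there is no reading.
- vision.get_calibration(name): a dict with "K" (3x3 intrinsics, pixels), "R" (3x3) and "t" (3): a world point X has camera coordinates R X + t. Camera axes: x right, y down, z forward; pixel columns grow to the right and rows downward; lengths in m; the calibration is good to about 2 mm. A picture is of the moment at which its call begins. get_calibration takes no time and is no camera call.
- order.sign_off(): hands the job in, once; it reports no verdict.
The state is a dict: "clock": time; "joints": joint angles; "dq": joint speeds; "joint_efforts": joint torques, N m; "position": TCP position; "ee_rot": TCP orientation; "force": force on the tool from outside, world axes, zero at the start; "ft_torque": the same for the moment, N m; "width": opening from 0.0 (shut) to 1.0 (fully open).
Only numpy, scipy, OpenCV 4.12 (cv2) and the standard library are available. Lean on these libraries where they do the work, as an engineer would, in place of code of your own. Each camera call takes 0.05 s, during which the arm holds its last target.

## Working session

There is one attempt and no reset: what is moved stays moved. The work goes in short steps, Python scripts to look and compute and a tool call to move; the robot and the scene stay as the last step left them, time stands still between calls to the robot, and variables do not carry over. Pictures are saved under pics/ and viewed, and the job is handed in when it is done.

Besides the shell and the picture viewer there is one more tool, called after "Emit:" as a command line: name --pt "numbers of a row" for each row, then --argument value for the rest. apply_moves: Moves the arm, as the interface text tells. Its arguments: {"type":"object","properties":{"commands":{"type":"array","items":{"type":"array","items":{"type":"number"}}},"claw":{"type":"number"},"newtons":{"type":"number"}},"required":["commands"]}

```bash
mkdir -p pics; ls
python3 - <<'E'
from cell import arm, vision, order
import cv2, numpy as np
s=arm.observe(); print(s)
for n in ("scene","top"):
    p,d=vision.get_image(n); cv2.imwrite(f"pics/{n}0.png",p[:,:,::-1]); np.save(f"pics/{n}0_d.npy",d); np.save(f"pics/{n}0_p.npy",p)
    c=vision.get_calibration(n); print(n,c)
E
```

```text
pics
{'clock': 0.0, 'joints': array([-1.26157885,  0.43522548,  0.02498641,  1.57408497, -0.01159614,
        1.13399524, -0.07510867]), 'dq': array([-0.00025371,  0.0008998 , -0.00042742,  0.00028808,  0.00197075,
       -0.00083219,  0.00029944]), 'joint_efforts': array([-8.24408744e-04, -6.67849660e+01,  9.84695926e-01, -3.14462650e+01,
       -6.05449104e-02,  4.28938901e-02,  1.88420777e-04]), 'position': array([0.25004132, 0.57229065, 0.24794824]), 'ee_rot': array([ 2.62795832e+00,  1.71967147e+00, -1.92033988e-03]), 'force': array([-0.16500166, -1.20066363, -0.36754957]), 'ft_torque': array([0.0367071 , 0.02546249, 0.01275135]), 'width': 1.0017324643442067}
scene {'K': array([[403.82560426,   0.        , 280.75301049],
       [  0.        , 403.82560426, 209.3759341 ],
       [  0.        ,   0.        ,   1.        ]]), 'R': array([[ 0.89390041,  0.44814284, -0.01049045],
       [ 0.25655267, -0.53065011, -0.80783116],
       [-0.36759051,  0.71942925, -0.5893206 ]]), 't': array([-0.49971924, -0.04447798,  1.1009835 ])}
top {'K': array([[498.38440019,   0.        , 279.18139249],
       [  0.        , 498.38440019, 205.75722508],
       [  0.        ,   0.        ,   1.        ]]), 'R': array([[-7.46217798e-03, -9.99971678e-01,  9.79156777e-04],
       [-9.89970072e-01,  7.24938786e-03, -1.41091119e-01],
       [ 1.41080024e-01, -2.02218294e-03, -9.89996130e-01]]), 't': array([0.02727255, 0.57367482, 0.95363218])}
```

View pics/scene0.png

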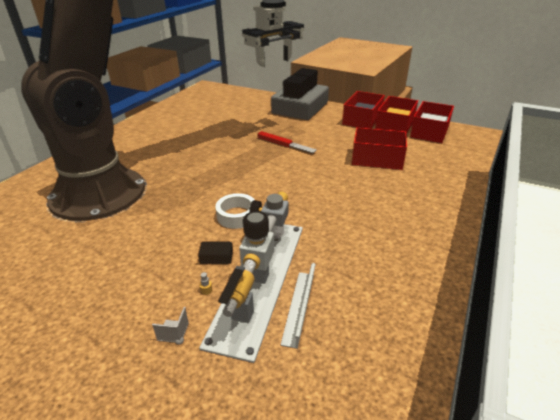

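View pics/top0.png

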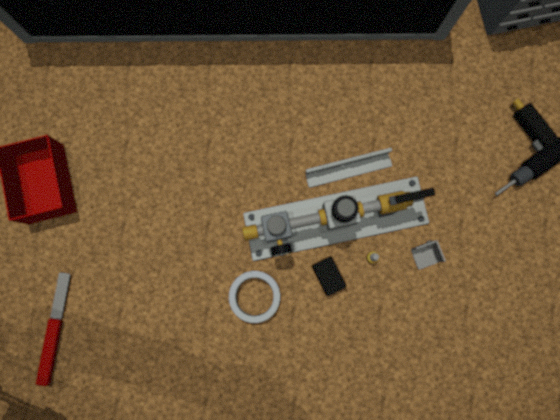

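Both views show the station. The knob is the black cylinder at about (345,208) in top and (256,225) in scene. I'll measure it in both.

```bash
cat > h.py <<'E'
import numpy as np, cv2
from cell import arm, vision, order
def ray(n,u,v):
    c=vision.get_calibration(n); R,t,K=c["R"],c["t"],c["K"]
    d=R.T@np.linalg.solve(K,[u,v,1.0]); o=-R.T@t; return o,d
def onz(n,u,v,z):
    o,d=ray(n,u,v); return o+d*(z-o[2])/d[2]
def depthpts(n,D):
    c=vision.get_calibration(n); R,t,K=c["R"],c["t"],c["K"]
    v,u=np.mgrid[:D.shape[0],:D.shape[1]]
    P=np.stack([(u-K[0,2])/K[0,0]*D,(v-K[1,2])/K[1,1]*D,D],-1)
    return (P-t)@R
E
python3 - <<'E'
from h import *
for n,box in (("top",(320,185,370,235)),("scene",(235,200,275,245))):
    p=np.load(f"pics/{n}0_p.npy"); D=np.load(f"pics/{n}0_d.npy"); X=depthpts(n,D)
    x0,y0,x1,y1=box
    Xc=X[y0:y1,x0:x1].reshape(-1,3); m=(Xc[:,2]>.155)&(Xc[:,2]<.17)&(D[y0:y1,x0:x1].ravel()>0)
    q=Xc[m]; print(n,m.sum(),q.mean(0),q.min(0),q.max(0),np.median(q,0))
    print(cv2.minEnclosingCircle(q[:,:2].astype(np.float32)))
    crop=cv2.resize(p[y0-20:y1+20,x0-20:x1+20,::-1],None,fx=6,fy=6,interpolation=cv2.INTER_CUBIC); cv2.imwrite(f"pics/{n}_crop.png",crop)
D=np.load("pics/top0_d.npy");X=depthpts("top",D)
for z0,z1 in((.1,.115),(.115,.125),(.125,.132),(.132,.15),(.17,.2)):
    m=(X[...,2]>z0)&(X[...,2]<z1)&(D>0); m[:180]=0;m[260:]=0;m[:,:230]=0;m[:,440:]=0
    v,u=np.nonzero(m); print(z0,m.sum(), (u.min(),u.max(),v.min(),v.max()) if m.sum() else '')
E
```

```text
top 551 [ 0.55271392 -0.09285     0.1620087 ] [ 0.52967335 -0.11646216  0.15511856] [ 0.5770384  -0.06971152  0.1667432 ] [ 0.55276719 -0.09286189  0.16221426]
((0.5533583164215088, -0.09336093068122864), 0.02415631338953972)
scene 377 [ 0.55659856 -0.09553721  0.16163037] [ 0.53111745 -0.11529755  0.15505203] [ 0.57756915 -0.06902266  0.16468577] [ 0.55683611 -0.09635835  0.16245495]
((0.5534002780914307, -0.09203344583511353), 0.024752795696258545)
0.1 1105 (np.int64(244), np.int64(408), np.int64(192), np.int64(255))
0.115 397 (np.int64(267), np.int64(434), np.int64(187), np.int64(234))
0.125 313 (np.int64(268), np.int64(435), np.int64(187), np.int64(233))
0.132 38 (np.int64(331), np.int64(353), np.int64(197), np.int64(222))
0.17 0
```

Run:
```python
from h import *
p=np.load("pics/top0_p.npy")
g=p.max(2); 
m=((g<75).astype(np.uint8)); m[:190]=0;m[230:]=0;m[:,:322]=0;m[:,:328]=0;m[:,364:]=0
n,l,s,c=cv2.connectedComponentsWithStats(m); print(s,c)
```

```text
[[     0      0    560    420 234830]
 [   332    196     26     27    331]
 [   328    223     28      7     39]] [[279.39965081 209.49583529]
 [343.45619335 210.4652568 ]
 [340.92307692 226.38461538]]
```

Run:
```python
import cv2,numpy as np
a=cv2.imread("pics/top_crop.png");b=cv2.imread("pics/scene_crop.png")
h=max(a.shape[0],b.shape[0]);f=lambda i:cv2.copyMakeBorder(i,0,h-i.shape[0],0,0,cv2.BORDER_CONSTANT)
cv2.imwrite("pics/crops.png",cv2.resize(np.hstack([f(a),f(b)]),(800,420)))
```

```text
(no output)
```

View pics/crops.png

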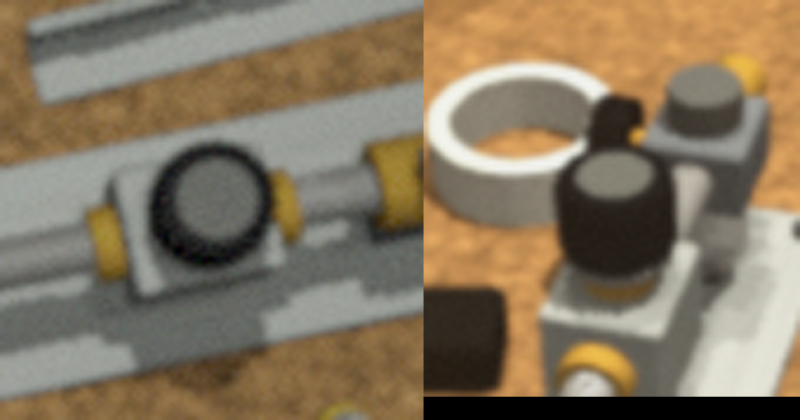

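Knob axis measured at about (0.5533, -0.093). Its top is at 0.162 m and its radius 24.2 mm, which matches the spec. Next I'll work out the transfer in tool axes.

```bash
cat >> h.py <<'E'
from scipy.spatial.transform import Rotation as Rn
def st():
    s=arm.observe(); R=Rn.from_rotvec(s["ee_rot"]).as_matrix()
    print("t %.2f"%s["clock"],"pos",s["position"].round(4),"yaw %.2f"%np.degrees(np.arctan2(R[1,0],R[0,0])),"tilt %.3f %.3f"%(R[0,2],R[1,2]),"F",s["force"].round(2),"M",s["ft_torque"].round(3),"w %.3f"%s["width"],"q1 %.2f q7 %.3f e7 %.3f"%(s["joints"][0],s["joints"][6],s["joint_efforts"][6]))
    return s,R
def to(p):
    s,R=st(); print("tool delta cm",(100*R.T@(np.array(p)-s["position"])).round(2))
E
python3 -c "
from h import *
to([.5533,-.093,.249])"
```

```text
t 0.10 pos [0.2501 0.5723 0.248 ] yaw 66.40 tilt -0.000 -0.001 F [-0.24  0.15  0.18] M [-0.03  -0.008  0.009] w 0.999 q1 -1.26 q7 -0.075 e7 0.000
tool delta cm [-4.883e+01  5.442e+01 -2.000e-02]
```

Emit:
apply_moves --pt "-3.05 3.4 0 0 0 0" --pt "-3.05 3.4 0 0 0 0" --pt "-3.05 3.4 0 0 0 0" --pt "-3.05 3.4 0 0 0 0" --pt "-3.05 3.4 0 0 0 0" --claw -0.4 --newtons 12

```text
clock: 0.6
position: [0.3453, 0.363, 0.2485]
ee_rot: [2.629, 1.72, -0.001]
force: [1.2, -0.3, -0.2]
width: 0.701
```

Emit:
apply_moves --pt "-3.05 3.4 0 0 0 0" --pt "-3.05 3.4 0 0 0 0" --pt "-3.05 3.4 0 0 0 0" --pt "-3.05 3.4 0 0 0 0" --pt "-3.05 3.4 0 0 0 0"

```text
clock: 1.1
position: [0.4399, 0.1553, 0.2487]
ee_rot: [-2.629, -1.72, 0.0]
force: [1.2, -0.1, -0.3]
width: 0.696
```

```bash
python3 -c "
from h import *
to([.5533,-.093,.249])"
```

```text
t 1.10 pos [0.4399 0.1553 0.2487] yaw 66.41 tilt -0.000 0.000 F [ 1.16 -0.07 -0.32] M [ 0.053 -0.07   0.007] w 0.696 q1 -0.65 q7 0.758 e7 -2.300
tool delta cm [-18.22  20.33  -0.03]
```

Emit:
apply_moves --pt "-3.05 3.4 0 0 0 0" --pt "-3.05 3.4 0 0 0 0" --pt "-3.05 3.4 0 0 0 0" --pt "-3.05 3.4 0 0 0 0" --pt "-3.05 3.4 0 0 0 0"

```text
clock: 1.6
position: [0.5347, -0.0523, 0.2486]
ee_rot: [-2.628, -1.721, 0.0]
force: [1.2, 0.9, -0.3]
width: 0.7
```

Emit:
apply_moves --pt "-3.05 3.4 0 0 0 0" --pt "0 0 0 0 0 0" --pt "0 0 0 0 0 0"

```text
clock: 1.9
position: [0.5531, -0.0933, 0.2482]
ee_rot: [-2.631, -1.716, 0.002]
force: [-0.5, 1.0, 0.4]
width: 0.698
```

Run:
```python
from h import *
to([.5533,-.093,.151])
for n in ("scene","top"):
    p,d=vision.get_image(n); cv2.imwrite(f"pics/{n}1.png",p[:,:,::-1])
```

```text
t 1.90 pos [ 0.5531 -0.0933  0.2482] yaw 66.25 tilt -0.001 -0.000 F [-0.5   0.97  0.39] M [0.081 0.01  0.034] w 0.698 q1 -0.22 q7 1.372 e7 0.220
tool delta cm [0.04 0.02 9.72]
```

View pics/scene1.png

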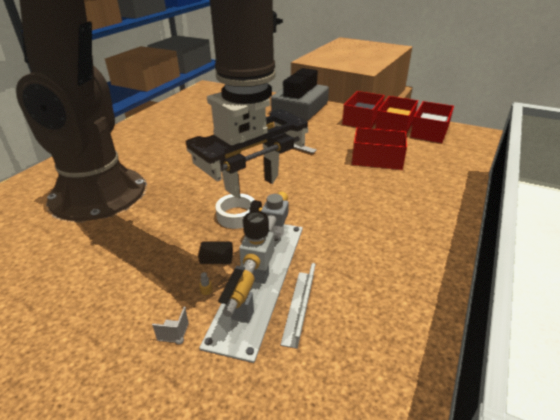

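The open gripper is centred over the knob, with fingers at about (232,180) and (271,165) and nothing in the way. Descending.

Emit:
apply_moves --pt "0.04 0.02 2.5 0 0 0" --pt "0 0 2.5 0 0 0" --pt "0 0 2 0 0 0" --pt "0 0 1.6 0 0 0" --pt "0 0 1 0 0 0"

```text
clock: 2.5
position: [0.5529, -0.0899, 0.1516]
ee_rot: [-2.625, -1.723, 0.001]
force: [-0.1, 0.6, 0.5]
width: 0.698
```

Emit:
apply_moves --pt "0 0 0 0 0 0" --pt "0 0 0 0 0 0"

```text
clock: 2.7
position: [0.5539, -0.0913, 0.1533]
ee_rot: [2.628, 1.721, 0.001]
force: [-0.5, -0.9, 0.2]
width: 0.699
```

```bash
python3 -c "
from h import *
to([.5533,-.093,.152])"
```

```text
t 2.70 pos [ 0.5539 -0.0913  0.1533] yaw 66.46 tilt 0.000 0.000 F [-0.45 -0.88  0.19] M [ 0.04  -0.019 -0.001] w 0.699 q1 -0.19 q7 1.419 e7 0.011
tool delta cm [-0.18  0.01  0.13]
```

Emit:
apply_moves --pt "0 0 0.05 0 0 0" --pt "0 0 0 0 0 0"

```text
clock: 2.9
position: [0.5541, -0.0919, 0.153]
ee_rot: [2.628, 1.72, 0.002]
force: [0.6, 0.4, 0.2]
width: 0.703
```

```bash
python3 -c "
from h import *
to([.5533,-.093,.152])"
```

```text
t 2.90 pos [ 0.5541 -0.0919  0.153 ] yaw 66.41 tilt 0.001 0.000 F [0.57 0.38 0.2 ] M [-0.063 -0.02   0.04 ] w 0.703 q1 -0.19 q7 1.419 e7 -0.000
tool delta cm [-0.13 -0.03  0.1 ]
```

Emit:
apply_moves --pt "-0.1 -0.02 0.08 0 0 0" --pt "0 0 0 0 0 0"

```text
clock: 3.1
position: [0.5531, -0.093, 0.1516]
ee_rot: [2.629, 1.72, 0.0]
force: [0.5, 0.9, 0.2]
width: 0.7
```

Emit:
apply_moves --pt "0 0 0 0 0 0" --pt "0 0 0 0 0 0" --pt "0 0 0 0 0 0" --pt "0 0 0 0 0 0" --claw 1 --newtons 13

```text
clock: 3.5
position: [0.5537, -0.0916, 0.1516]
ee_rot: [-2.627, -1.722, -0.002]
force: [3.0, 5.3, 0.7]
width: 0.522
```

```bash
python3 -c "
from h import *
to([.5533,-.093,.152])"
```

```text
t 3.50 pos [ 0.5537 -0.0916  0.1516] yaw 66.47 tilt 0.001 0.001 F [2.97 5.34 0.7 ] M [ 1.006 -0.399  0.069] w 0.522 q1 -0.18 q7 1.421 e7 -0.012
tool delta cm [-0.15  0.02 -0.04]
```

Emit:
apply_moves --pt "0.1 0 0 0 0 0" --pt "0 0 0 0 0 0"

```text
clock: 3.7
position: [0.5537, -0.0916, 0.1516]
ee_rot: [2.628, 1.721, 0.001]
force: [0.8, 3.7, 2.5]
width: 0.52
```

```bash
python3 -c "
from h import *
st()"
```

```text
t 3.70 pos [ 0.5537 -0.0916  0.1516] yaw 66.42 tilt 0.000 0.000 F [0.79 3.71 2.54] M [ 0.792 -0.243  0.044] w 0.520 q1 -0.19 q7 1.419 e7 -0.060
```

Emit:
apply_moves --pt "0.12 -0.02 0 0 0 0" --pt "0 0 -0.1 0 0 0" --pt "0 0 -0.15 0 0 0" --pt "0 0 -0.15 0 0 0"

```text
clock: 4.1
position: [0.5537, -0.0914, 0.1553]
ee_rot: [2.629, 1.719, -0.001]
force: [2.3, -1.6, -3.9]
width: 0.522
```

```bash
python3 -c "
from h import *
st()"
```

```text
t 4.10 pos [ 0.5537 -0.0914  0.1553] yaw 66.36 tilt -0.000 -0.001 F [ 2.33 -1.64 -3.85] M [-0.64  -0.527  0.039] w 0.522 q1 -0.19 q7 1.415 e7 -0.018
```

Emit:
apply_moves --pt "0 0 -0.15 0 0 0" --pt "0 0 -0.15 0 0 0" --pt "0 0 0 0 0 0"

```text
clock: 4.4
position: [0.5537, -0.0914, 0.1587]
ee_rot: [2.629, 1.719, -0.0]
force: [0.6, -4.0, -1.1]
width: 0.521
```

```bash
python3 -c "
from h import *
st()"
```

```text
t 4.40 pos [ 0.5537 -0.0914  0.1587] yaw 66.37 tilt 0.000 -0.001 F [ 0.63 -4.04 -1.08] M [-1.118 -0.169  0.091] w 0.521 q1 -0.19 q7 1.413 e7 -0.048
```

Emit:
apply_moves --pt "-0.08 0 -0.1 0 0 0" --pt "0 0 -0.1 0 0 0" --pt "0 0 0 0 0 0"

```text
clock: 4.7
position: [0.5535, -0.0912, 0.1597]
ee_rot: [-2.629, -1.72, 0.0]
force: [4.8, -3.3, -12.2]
width: 0.519
```

Run:
```python
from h import *
st()
p,d=vision.get_image("scene"); cv2.imwrite("pics/s2.png",cv2.resize(p[130:290,170:340,::-1],None,fx=3.5,fy=3.5,interpolation=cv2.INTER_CUBIC))
```

```text
t 4.70 pos [ 0.5535 -0.0912  0.1597] yaw 66.41 tilt -0.000 -0.000 F [  4.75  -3.28 -12.18] M [-0.772 -1.147 -0.021] w 0.519 q1 -0.19 q7 1.414 e7 -0.020
```

View pics/s2.png

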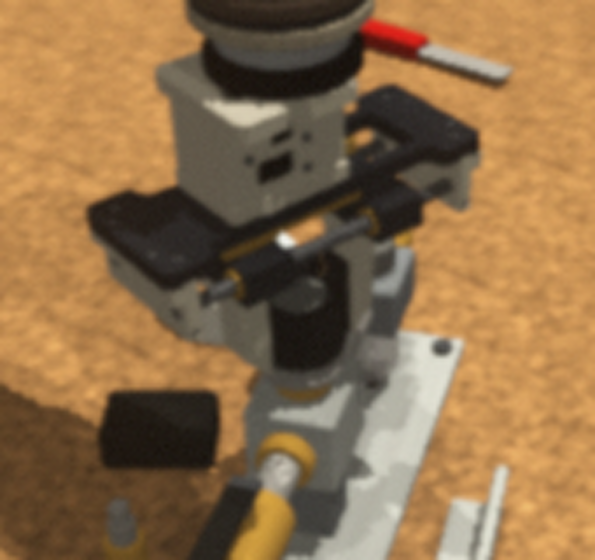

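The knob is up: 12 N against the upper stop, after about 7–8 mm of rise. Ease off that load, then turn clockwise in small steps while reading the torque.

Emit:
apply_moves --pt "0 0.06 0.12 0 0 0" --pt "0 0 0 0 0 0"

```text
clock: 4.95
position: [0.5536, -0.0913, 0.159]
ee_rot: [-2.628, -1.72, 0.001]
force: [0.5, -1.6, -5.4]
width: 0.521
```

```bash
cat > o.py <<'E'
from h import *
s,R=st(); open("log.txt","a").write(f"{s['clock']:.2f} {np.degrees(np.arctan2(R[1,0],R[0,0])):.2f} {s['ft_torque'][2]:.3f}\n")
E
python3 o.py
```

```text
t 4.95 pos [ 0.5536 -0.0913  0.159 ] yaw 66.41 tilt -0.001 0.001 F [ 0.51 -1.65 -5.45] M [-0.405 -0.253  0.019] w 0.521 q1 -0.19 q7 1.415 e7 -0.001
```

Emit:
apply_moves --pt "0 0 0 0 0 0.04" --pt "0 0 0 0 0 0.04"

```text
clock: 5.15
position: [0.5536, -0.0913, 0.159]
ee_rot: [-2.696, -1.612, 0.001]
force: [1.1, -2.1, -6.2]
width: 0.522
```

```bash
python3 o.py
```

```text
t 5.15 pos [ 0.5536 -0.0913  0.159 ] yaw 61.76 tilt -0.001 0.000 F [ 1.15 -2.08 -6.21] M [-0.514 -0.265  0.139] w 0.522 q1 -0.20 q7 1.345 e7 0.617
```

Emit:
apply_moves --pt "0 0 0 0 0 0.04" --pt "0 0 0 0 0 0.04"

```text
clock: 5.35
position: [0.5536, -0.0913, 0.159]
ee_rot: [-2.758, -1.502, 0.001]
force: [2.1, -1.1, -6.2]
width: 0.524
```

```bash
python3 o.py
```

```text
t 5.35 pos [ 0.5536 -0.0913  0.159 ] yaw 57.16 tilt -0.001 0.000 F [ 2.08 -1.11 -6.21] M [-0.377 -0.395  0.053] w 0.524 q1 -0.22 q7 1.277 e7 0.622
```

Emit:
apply_moves --pt "0 0 0 0 0 0.04" --pt "0 0 0 0 0 0.04"

```text
clock: 5.55
position: [0.5537, -0.0913, 0.1591]
ee_rot: [-2.816, -1.391, 0.001]
force: [1.1, -3.1, -4.6]
width: 0.519
```

```bash
python3 o.py
```

```text
t 5.55 pos [ 0.5537 -0.0913  0.1591] yaw 52.57 tilt -0.001 0.000 F [ 1.1 -3.1 -4.6] M [-0.466 -0.303  0.004] w 0.519 q1 -0.23 q7 1.209 e7 0.699
```

Emit:
apply_moves --pt "0 0 0 0 0 0.04" --pt "0 0 0 0 0 0.04"

```text
clock: 5.75
position: [0.5537, -0.0912, 0.159]
ee_rot: [-2.869, -1.277, 0.001]
force: [1.0, -2.3, -4.7]
width: 0.522
```

```bash
python3 o.py
```

```text
t 5.75 pos [ 0.5537 -0.0912  0.159 ] yaw 47.99 tilt -0.001 0.001 F [ 0.99 -2.35 -4.69] M [-0.469 -0.243  0.039] w 0.522 q1 -0.25 q7 1.141 e7 0.687
```

Emit:
apply_moves --pt "0 0 0 0 0 0.04" --pt "0 0 0 0 0 0.04"

```text
clock: 5.95
position: [0.5537, -0.0912, 0.159]
ee_rot: [-2.918, -1.161, 0.001]
force: [1.7, -1.8, -4.9]
width: 0.521
```

```bash
python3 o.py
```

```text
t 5.95 pos [ 0.5537 -0.0912  0.159 ] yaw 43.40 tilt -0.001 0.001 F [ 1.68 -1.85 -4.94] M [-0.442 -0.285 -0.041] w 0.521 q1 -0.26 q7 1.073 e7 0.710
```

First click pattern: rise to 0.14, then a drop and reversal over 23°. Continuing.

Emit:
apply_moves --pt "0 0 0 0 0 0.04" --pt "0 0 0 0 0 0.04"

```text
clock: 6.15
position: [0.5536, -0.0912, 0.159]
ee_rot: [-2.962, -1.044, 0.001]
force: [1.2, -2.0, -5.5]
width: 0.519
```

```bash
python3 o.py
```

```text
t 6.15 pos [ 0.5536 -0.0912  0.159 ] yaw 38.83 tilt -0.001 0.001 F [ 1.16 -2.02 -5.51] M [-0.455 -0.186  0.315] w 0.519 q1 -0.28 q7 1.005 e7 0.443
```

Emit:
apply_moves --pt "0 0 0 0 0 0.04" --pt "0 0 0 0 0 0.04"

```text
clock: 6.35
position: [0.5536, -0.0912, 0.159]
ee_rot: [-3.002, -0.925, 0.001]
force: [1.9, -1.6, -4.9]
width: 0.523
```

```bash
python3 o.py
```

```text
t 6.35 pos [ 0.5536 -0.0912  0.159 ] yaw 34.25 tilt -0.001 0.001 F [ 1.92 -1.58 -4.89] M [-0.383 -0.332  0.004] w 0.523 q1 -0.29 q7 0.938 e7 0.651
```

Emit:
apply_moves --pt "0 0 0 0 0 0.04" --pt "0 0 0 0 0 0.04"

```text
clock: 6.55
position: [0.5537, -0.0911, 0.1591]
ee_rot: [-3.036, -0.804, 0.001]
force: [1.4, -2.4, -5.0]
width: 0.518
```

```bash
python3 o.py
```

```text
t 6.55 pos [ 0.5537 -0.0911  0.1591] yaw 29.66 tilt -0.001 0.001 F [ 1.4  -2.42 -4.97] M [-0.426 -0.272  0.03 ] w 0.518 q1 -0.31 q7 0.870 e7 0.691
```

Emit:
apply_moves --pt "0 0 0 0 0 0.04" --pt "0 0 0 0 0 0.04"

```text
clock: 6.75
position: [0.5537, -0.0911, 0.159]
ee_rot: [-3.066, -0.682, 0.001]
force: [1.8, -1.3, -5.9]
width: 0.52
```

```bash
python3 o.py
```

```text
t 6.75 pos [ 0.5537 -0.0911  0.159 ] yaw 25.07 tilt -0.001 0.001 F [ 1.8  -1.26 -5.87] M [-0.38  -0.338  0.016] w 0.520 q1 -0.32 q7 0.803 e7 0.687
```

Emit:
apply_moves --pt "0 0 0 0 0 0.04" --pt "0 0 0 0 0 0.04"

```text
clock: 6.95
position: [0.5538, -0.0911, 0.1591]
ee_rot: [-3.091, -0.559, 0.001]
force: [0.8, -1.4, -4.7]
width: 0.519
```

```bash
python3 o.py
```

```text
t 6.95 pos [ 0.5538 -0.0911  0.1591] yaw 20.49 tilt -0.000 0.001 F [ 0.81 -1.36 -4.69] M [-0.393 -0.322 -0.042] w 0.519 q1 -0.34 q7 0.736 e7 0.706
```

Emit:
apply_moves --pt "0 0 0 0 0 0.04"

```text
clock: 7.05
position: [0.5537, -0.0911, 0.1591]
ee_rot: [-3.101, -0.497, 0.001]
force: [1.6, -1.3, -5.6]
width: 0.517
```

```bash
python3 o.py
```

```text
t 7.05 pos [ 0.5537 -0.0911  0.1591] yaw 18.20 tilt -0.001 0.001 F [ 1.58 -1.32 -5.6 ] M [-0.453 -0.261  0.039] w 0.517 q1 -0.34 q7 0.703 e7 0.653
```

Emit:
apply_moves --pt "0 0 0 0 0 0.03"

```text
clock: 7.15
position: [0.5537, -0.0911, 0.1591]
ee_rot: [-3.108, -0.45, 0.001]
force: [0.8, -1.4, -5.2]
width: 0.523
```

```bash
python3 o.py
```

```text
t 7.15 pos [ 0.5537 -0.0911  0.1591] yaw 16.49 tilt -0.001 0.001 F [ 0.77 -1.45 -5.17] M [-0.328 -0.163  0.093] w 0.523 q1 -0.35 q7 0.678 e7 0.229
```

Emit:
apply_moves --pt "0 0 0 0 0 0.03"

```text
clock: 7.25
position: [0.5537, -0.0911, 0.1591]
ee_rot: [-3.115, -0.404, 0.001]
force: [0.6, -0.8, -5.8]
width: 0.521
```

```bash
python3 o.py
```

```text
t 7.25 pos [ 0.5537 -0.0911  0.1591] yaw 14.78 tilt -0.001 0.001 F [ 0.59 -0.83 -5.81] M [-0.21  -0.108  0.293] w 0.521 q1 -0.36 q7 0.653 e7 0.264
```

Emit:
apply_moves --pt "0 0 0 0 0 0.02"

```text
clock: 7.35
position: [0.5537, -0.0911, 0.1591]
ee_rot: [-3.119, -0.373, 0.001]
force: [-0.8, -0.8, -4.7]
width: 0.519
```

```bash
python3 o.py
```

```text
t 7.35 pos [ 0.5537 -0.0911  0.1591] yaw 13.64 tilt -0.001 0.001 F [-0.78 -0.76 -4.72] M [-0.085 -0.047  0.333] w 0.519 q1 -0.36 q7 0.636 e7 -0.097
```

Emit:
apply_moves --pt "0 0 0 0 0 0.02"

```text
clock: 7.45
position: [0.5537, -0.0911, 0.1591]
ee_rot: [-3.122, -0.342, 0.001]
force: [0.1, -0.1, -5.5]
width: 0.522
```

```bash
python3 o.py
```

```text
t 7.45 pos [ 0.5537 -0.0911  0.1591] yaw 12.51 tilt -0.001 0.001 F [ 0.14 -0.06 -5.47] M [-0.06   0.084  0.4  ] w 0.522 q1 -0.36 q7 0.620 e7 -0.042
```

The torque has risen to 0.4 over four samples without dropping, unlike the two clicks before, which snapped back to about 0. So this looks like the stop, two clicks on. Easing back now before any harm, with fine sampling.

Emit:
apply_moves --pt "0 0 0 0 0 -0.03"

```text
clock: 7.55
position: [0.5538, -0.0911, 0.1591]
ee_rot: [-3.117, -0.391, 0.001]
force: [-0.5, 0.5, -5.7]
width: 0.519
```

```bash
python3 o.py
```

```text
t 7.55 pos [ 0.5538 -0.0911  0.1591] yaw 14.30 tilt -0.001 0.001 F [-0.52  0.49 -5.66] M [0.146 0.105 0.068] w 0.519 q1 -0.36 q7 0.646 e7 -1.388
```

Emit:
apply_moves --pt "0 0 0 0 0 -0.03"

```text
clock: 7.65
position: [0.5538, -0.0912, 0.1591]
ee_rot: [-3.11, -0.442, 0.001]
force: [0.2, 1.3, -5.5]
width: 0.518
```

```bash
python3 o.py
```

```text
t 7.65 pos [ 0.5538 -0.0912  0.1591] yaw 16.16 tilt -0.001 0.001 F [ 0.2   1.28 -5.51] M [0.211 0.105 0.054] w 0.518 q1 -0.35 q7 0.673 e7 -0.697
```

Emit:
apply_moves --pt "0 0 0 0 0 -0.03"

```text
clock: 7.75
position: [0.5538, -0.0912, 0.1591]
ee_rot: [-3.103, -0.488, 0.001]
force: [0.5, 1.8, -5.7]
width: 0.52
```

```bash
python3 o.py
```

```text
t 7.75 pos [ 0.5538 -0.0912  0.1591] yaw 17.88 tilt -0.001 0.001 F [ 0.51  1.84 -5.71] M [ 0.349  0.071 -0.043] w 0.520 q1 -0.35 q7 0.698 e7 -0.483
```

Emit:
apply_moves --pt "0 0 0 0 0 -0.03"

```text
clock: 7.85
position: [0.5538, -0.0912, 0.1591]
ee_rot: [-3.095, -0.534, 0.0]
force: [-0.3, 2.5, -5.2]
width: 0.515
```

```bash
python3 o.py
```

```text
t 7.85 pos [ 0.5538 -0.0912  0.1591] yaw 19.58 tilt -0.000 0.001 F [-0.3   2.52 -5.16] M [ 0.507  0.084 -0.152] w 0.515 q1 -0.34 q7 0.723 e7 -0.394
```

Emit:
apply_moves --pt "0 0 0 0 0 -0.03"

```text
clock: 7.95
position: [0.5538, -0.0913, 0.1591]
ee_rot: [-3.087, -0.58, 0.0]
force: [0.1, 3.0, -6.4]
width: 0.517
```

```bash
python3 o.py
```

```text
t 7.95 pos [ 0.5538 -0.0913  0.1591] yaw 21.28 tilt -0.000 0.001 F [ 0.11  3.02 -6.37] M [ 0.592  0.06  -0.198] w 0.517 q1 -0.33 q7 0.748 e7 -0.283
```

Emit:
apply_moves --pt "0 0 0 0 0 -0.03"

```text
clock: 8.05
position: [0.5539, -0.0913, 0.1591]
ee_rot: [-3.078, -0.626, 0.0]
force: [-0.3, 3.7, -7.2]
width: 0.519
```

```bash
python3 o.py
```

```text
t 8.05 pos [ 0.5539 -0.0913  0.1591] yaw 22.99 tilt -0.000 0.001 F [-0.32  3.71 -7.19] M [ 0.684  0.119 -0.32 ] w 0.519 q1 -0.33 q7 0.773 e7 -0.167
```

Emit:
apply_moves --pt "0 0 0 0 0 -0.03"

```text
clock: 8.15
position: [0.554, -0.0914, 0.1592]
ee_rot: [-3.068, -0.672, 0.0]
force: [0.2, 1.8, -6.7]
width: 0.522
```

```bash
python3 o.py
```

```text
t 8.15 pos [ 0.554  -0.0914  0.1592] yaw 24.71 tilt -0.000 0.000 F [ 0.23  1.79 -6.66] M [ 0.479  0.105 -0.341] w 0.522 q1 -0.32 q7 0.798 e7 -0.138
```

Emit:
apply_moves --pt "0 0 0 0 0 -0.03"

```text
clock: 8.25
position: [0.5539, -0.0915, 0.1592]
ee_rot: [-3.058, -0.718, 0.0]
force: [0.4, 1.7, -6.7]
width: 0.522
```

```bash
python3 o.py
```

```text
t 8.25 pos [ 0.5539 -0.0915  0.1592] yaw 26.44 tilt -0.000 0.000 F [ 0.44  1.65 -6.68] M [ 0.639 -0.004 -0.012] w 0.522 q1 -0.32 q7 0.823 e7 -0.544
```

The reverse click peaked at 0.34 before snapping, about 8° past its detent. My 0.4 at 6° past was therefore not conclusive. I'll turn clockwise again and push a little further. The 13 N grip slips before any harm.

Emit:
apply_moves --pt "0 0 0 0 0 0.05" --pt "0 0 0 0 0 0.05"

```text
clock: 8.45
position: [0.5539, -0.0915, 0.1592]
ee_rot: [-3.091, -0.56, 0.0]
force: [-0.4, 2.9, -6.0]
width: 0.521
```

```bash
python3 o.py
```

```text
t 8.45 pos [ 0.5539 -0.0915  0.1592] yaw 20.56 tilt -0.000 0.000 F [-0.41  2.91 -5.97] M [ 0.561  0.192 -0.045] w 0.521 q1 -0.34 q7 0.737 e7 0.996
```

Emit:
apply_moves --pt "0 0 0 0 0 0.04"

```text
clock: 8.55
position: [0.5539, -0.0915, 0.1592]
ee_rot: [-3.102, -0.499, 0.001]
force: [-0.5, 2.6, -6.3]
width: 0.524
```

```bash
python3 o.py
```

```text
t 8.55 pos [ 0.5539 -0.0915  0.1592] yaw 18.27 tilt -0.000 0.000 F [-0.51  2.63 -6.29] M [0.635 0.281 0.059] w 0.524 q1 -0.34 q7 0.704 e7 0.471
```

Emit:
apply_moves --pt "0 0 0 0 0 0.03"

```text
clock: 8.65
position: [0.5538, -0.0915, 0.1592]
ee_rot: [-3.109, -0.452, 0.001]
force: [-1.2, 2.4, -4.9]
width: 0.518
```

```bash
python3 o.py
```

```text
t 8.65 pos [ 0.5538 -0.0915  0.1592] yaw 16.56 tilt -0.000 0.000 F [-1.2   2.36 -4.9 ] M [0.591 0.337 0.275] w 0.518 q1 -0.35 q7 0.679 e7 0.151
```

Emit:
apply_moves --pt "0 0 0 0 0 0.03"

```text
clock: 8.75
position: [0.5538, -0.0915, 0.1592]
ee_rot: [-3.115, -0.405, 0.001]
force: [-1.6, 3.2, -4.7]
width: 0.524
```

```bash
python3 o.py
```

```text
t 8.75 pos [ 0.5538 -0.0915  0.1592] yaw 14.82 tilt -0.000 0.000 F [-1.64  3.25 -4.68] M [0.696 0.415 0.316] w 0.524 q1 -0.36 q7 0.654 e7 0.215
```

Emit:
apply_moves --pt "0 0 0 0 0 0.03"

```text
clock: 8.85
position: [0.5538, -0.0915, 0.1592]
ee_rot: [-3.121, -0.358, 0.001]
force: [-1.6, 1.6, -2.8]
width: 0.519
```

```bash
python3 o.py
```

```text
t 8.85 pos [ 0.5538 -0.0915  0.1592] yaw 13.07 tilt -0.000 0.000 F [-1.63  1.59 -2.76] M [0.283 0.264 0.39 ] w 0.519 q1 -0.36 q7 0.628 e7 0.152
```

Emit:
apply_moves --pt "0 0 0 0 0 0.03"

```text
clock: 8.95
position: [0.554, -0.0917, 0.1593]
ee_rot: [3.126, 0.309, -0.0]
force: [-1.9, 3.1, -4.7]
width: 0.52
```

```bash
python3 o.py
```

```text
t 8.95 pos [ 0.554  -0.0917  0.1593] yaw 11.29 tilt -0.000 -0.000 F [-1.91  3.06 -4.7 ] M [0.586 0.346 0.11 ] w 0.520 q1 -0.37 q7 0.602 e7 0.518
```

Emit:
apply_moves --pt "0 0 0 0 0 0.03"

```text
clock: 9.05
position: [0.5539, -0.0917, 0.1593]
ee_rot: [-3.131, -0.261, 0.0]
force: [-1.2, 1.6, -4.4]
width: 0.518
```

```bash
python3 o.py
```

```text
t 9.05 pos [ 0.5539 -0.0917  0.1593] yaw 9.54 tilt -0.000 0.000 F [-1.19  1.61 -4.4 ] M [0.487 0.398 0.052] w 0.518 q1 -0.37 q7 0.577 e7 0.454
```

Emit:
apply_moves --pt "0 0 0 0 0 0.03"

```text
clock: 9.15
position: [0.554, -0.0918, 0.1592]
ee_rot: [3.134, 0.214, -0.0]
force: [-2.3, 2.9, -4.4]
width: 0.52
```

```bash
python3 o.py
```

```text
t 9.15 pos [ 0.554  -0.0918  0.1592] yaw 7.81 tilt -0.000 -0.000 F [-2.29  2.92 -4.36] M [0.395 0.452 0.001] w 0.520 q1 -0.38 q7 0.552 e7 0.533
```

Emit:
apply_moves --pt "0 0 0 0 0 0.03"

```text
clock: 9.25
position: [0.554, -0.0917, 0.1592]
ee_rot: [-3.137, -0.167, 0.0]
force: [-2.6, 2.8, -4.1]
width: 0.513
```

```bash
python3 o.py
```

```text
t 9.25 pos [ 0.554  -0.0917  0.1592] yaw 6.09 tilt -0.000 0.000 F [-2.56  2.83 -4.08] M [0.406 0.447 0.075] w 0.513 q1 -0.38 q7 0.527 e7 0.486
```

It snapped over, so that was a third click and not the stop. The stop test is now: torque still up more than 9° past a detent.

Emit:
apply_moves --pt "0 0 0 0 0 0.05" --pt "0 0 0 0 0 0.05"

```text
clock: 9.45
position: [0.554, -0.0917, 0.1593]
ee_rot: [-3.142, -0.009, 0.0]
force: [-2.1, 2.8, -4.4]
width: 0.521
```

```bash
python3 o.py
```

```text
t 9.45 pos [ 0.554  -0.0917  0.1593] yaw 0.31 tilt -0.000 0.000 F [-2.07  2.84 -4.38] M [ 0.405  0.562 -0.035] w 0.521 q1 -0.40 q7 0.444 e7 0.887
```

Emit:
apply_moves --pt "0 0 0 0 0 0.04" --pt "0 0 0 0 0 0.04"

```text
clock: 9.65
position: [0.5539, -0.0917, 0.1592]
ee_rot: [3.139, -0.116, -0.0]
force: [-1.7, 2.7, -3.8]
width: 0.519
```

```bash
python3 o.py
```

```text
t 9.65 pos [ 0.5539 -0.0917  0.1592] yaw -4.25 tilt -0.000 -0.000 F [-1.74  2.69 -3.75] M [0.468 0.456 0.018] w 0.519 q1 -0.42 q7 0.379 e7 0.665
```

Emit:
apply_moves --pt "0 0 0 0 0 0.03"

```text
clock: 9.75
position: [0.5539, -0.0917, 0.1592]
ee_rot: [3.137, -0.163, -0.0]
force: [-2.9, 2.7, -4.0]
width: 0.519
```

```bash
python3 o.py
```

```text
t 9.75 pos [ 0.5539 -0.0917  0.1592] yaw -5.95 tilt -0.000 -0.000 F [-2.94  2.67 -4.01] M [0.365 0.606 0.099] w 0.519 q1 -0.42 q7 0.354 e7 0.289
```

Emit:
apply_moves --pt "0 0 0 0 0 0.03"

```text
clock: 9.85
position: [0.5539, -0.0917, 0.1592]
ee_rot: [3.135, -0.209, -0.0]
force: [-2.6, 1.9, -3.1]
width: 0.522
```

```bash
python3 o.py
```

```text
t 9.85 pos [ 0.5539 -0.0917  0.1592] yaw -7.63 tilt -0.000 -0.000 F [-2.58  1.9  -3.07] M [0.417 0.688 0.197] w 0.522 q1 -0.43 q7 0.330 e7 0.314
```

Emit:
apply_moves --pt "0 0 0 0 0 0.02"

```text
clock: 9.95
position: [0.5539, -0.0917, 0.1593]
ee_rot: [3.132, -0.24, -0.0]
force: [-2.0, 2.1, -2.5]
width: 0.52
```

```bash
python3 o.py
```

```text
t 9.95 pos [ 0.5539 -0.0917  0.1593] yaw -8.76 tilt -0.000 -0.000 F [-2.04  2.08 -2.46] M [0.33  0.705 0.221] w 0.520 q1 -0.43 q7 0.314 e7 -0.039
```

Emit:
apply_moves --pt "0 0 0 0 0 0.03"

```text
clock: 10.05
position: [0.5538, -0.0917, 0.1592]
ee_rot: [-3.128, 0.286, 0.0]
force: [-3.9, 3.0, -3.2]
width: 0.521
```

```bash
python3 o.py
```

```text
t 10.05 pos [ 0.5538 -0.0917  0.1592] yaw -10.46 tilt -0.000 0.000 F [-3.87  2.99 -3.18] M [0.371 0.799 0.393] w 0.521 q1 -0.43 q7 0.290 e7 0.285
```

Emit:
apply_moves --pt "0 0 0 0 0 0.02"

```text
clock: 10.15
position: [0.5539, -0.0917, 0.1592]
ee_rot: [3.125, -0.318, -0.0]
force: [-1.2, 1.8, -3.7]
width: 0.522
```

```bash
python3 o.py
```

```text
t 10.15 pos [ 0.5539 -0.0917  0.1592] yaw -11.62 tilt -0.000 0.000 F [-1.25  1.78 -3.66] M [0.1   0.303 0.136] w 0.522 q1 -0.44 q7 0.273 e7 -0.115
```

Emit:
apply_moves --pt "0 0 0 0 0 0.02"

```text
clock: 10.25
position: [0.5539, -0.0917, 0.1592]
ee_rot: [-3.122, 0.349, 0.0]
force: [-3.0, 2.6, -2.2]
width: 0.519
```

```bash
python3 o.py
```

```text
t 10.25 pos [ 0.5539 -0.0917  0.1592] yaw -12.77 tilt -0.000 0.000 F [-2.99  2.61 -2.18] M [0.374 0.839 0.125] w 0.519 q1 -0.44 q7 0.257 e7 0.228
```

Emit:
apply_moves --pt "0 0 0 0 0 0.03"

```text
clock: 10.35
position: [0.5539, -0.0917, 0.1592]
ee_rot: [-3.116, 0.397, 0.0]
force: [-3.7, 2.4, -2.8]
width: 0.52
```

```bash
python3 o.py
```

```text
t 10.35 pos [ 0.5539 -0.0917  0.1592] yaw -14.52 tilt -0.000 0.000 F [-3.72  2.41 -2.8 ] M [ 0.333  0.921 -0.052] w 0.520 q1 -0.45 q7 0.232 e7 0.686
```

Emit:
apply_moves --pt "0 0 0 0 0 0.03"

```text
clock: 10.45
position: [0.5539, -0.0917, 0.1592]
ee_rot: [-3.11, 0.445, 0.0]
force: [-3.9, 2.7, -1.4]
width: 0.521
```

```bash
python3 o.py
```

```text
t 10.45 pos [ 0.5539 -0.0917  0.1592] yaw -16.27 tilt -0.000 0.000 F [-3.9   2.73 -1.44] M [0.369 0.953 0.039] w 0.521 q1 -0.45 q7 0.207 e7 0.530
```

Emit:
apply_moves --pt "0 0 0 0 0 0.03"

```text
clock: 10.55
position: [0.5539, -0.0917, 0.1592]
ee_rot: [-3.103, 0.491, 0.0]
force: [-5.0, 2.0, -2.4]
width: 0.518
```

```bash
python3 o.py
```

```text
t 10.55 pos [ 0.5539 -0.0917  0.1592] yaw -17.98 tilt -0.000 0.000 F [-5.03  2.04 -2.41] M [0.323 1.03  0.071] w 0.518 q1 -0.46 q7 0.183 e7 0.441
```

Emit:
apply_moves --pt "0 0 0 0 0 0.03"

```text
clock: 10.65
position: [0.5539, -0.0917, 0.1592]
ee_rot: [-3.095, 0.537, 0.0]
force: [-4.1, 1.5, -2.0]
width: 0.521
```

```bash
python3 o.py
```

```text
t 10.65 pos [ 0.5539 -0.0917  0.1592] yaw -19.70 tilt -0.000 0.000 F [-4.11  1.53 -1.99] M [ 0.37   1.012 -0.031] w 0.521 q1 -0.46 q7 0.158 e7 0.510
```

Emit:
apply_moves --pt "-0.05 0 -0.04 0 0 0.04" --pt "0 0 0 0 0 0.04"

```text
clock: 10.85
position: [0.5538, -0.0916, 0.1595]
ee_rot: [3.071, -0.661, 0.001]
force: [-1.1, 0.7, -7.4]
width: 0.517
```

```bash
python3 o.py
```

```text
t 10.85 pos [ 0.5538 -0.0916  0.1595] yaw -24.30 tilt 0.001 -0.001 F [-1.08  0.75 -7.4 ] M [0.159 0.395 0.022] w 0.517 q1 -0.48 q7 0.092 e7 0.686
```

Emit:
apply_moves --pt "0 0 0 0 0 0.04"

```text
clock: 10.95
position: [0.5539, -0.0917, 0.1595]
ee_rot: [3.057, -0.722, 0.001]
force: [-0.7, 1.0, -6.6]
width: 0.518
```

```bash
python3 o.py
```

```text
t 10.95 pos [ 0.5539 -0.0917  0.1595] yaw -26.59 tilt 0.001 -0.001 F [-0.7   0.96 -6.61] M [0.162 0.396 0.046] w 0.518 q1 -0.48 q7 0.060 e7 0.678
```

Emit:
apply_moves --pt "0 0 0 0 0 0.04"

```text
clock: 11.05
position: [0.5538, -0.0917, 0.1594]
ee_rot: [3.042, -0.783, 0.001]
force: [-1.8, 1.8, -6.3]
width: 0.523
```

```bash
python3 o.py
```

```text
t 11.05 pos [ 0.5538 -0.0917  0.1594] yaw -28.88 tilt 0.000 -0.001 F [-1.81  1.75 -6.29] M [0.1   0.441 0.057] w 0.523 q1 -0.49 q7 0.028 e7 0.647
```

Emit:
apply_moves --pt "0 0 0 0 0 0.03"

```text
clock: 11.15
position: [0.5538, -0.0916, 0.1595]
ee_rot: [3.03, -0.828, 0.001]
force: [-0.4, 0.9, -7.5]
width: 0.522
```

```bash
python3 o.py
```

```text
t 11.15 pos [ 0.5538 -0.0916  0.1595] yaw -30.58 tilt 0.000 -0.001 F [-0.37  0.86 -7.54] M [0.081 0.413 0.112] w 0.522 q1 -0.50 q7 0.004 e7 0.250
```

Emit:
apply_moves --pt "0 0 0 0 0 0.03"

```text
clock: 11.25
position: [0.5538, -0.0916, 0.1595]
ee_rot: [3.017, -0.873, 0.001]
force: [-0.4, 0.9, -8.6]
width: 0.518
```

```bash
python3 o.py
```

```text
t 11.25 pos [ 0.5538 -0.0916  0.1595] yaw -32.26 tilt 0.000 -0.001 F [-0.4   0.91 -8.64] M [-0.033  0.227  0.188] w 0.518 q1 -0.50 q7 -0.020 e7 0.272
```

Emit:
apply_moves --pt "0 0 0 0 0 0.02"

```text
clock: 11.35
position: [0.5538, -0.0916, 0.1595]
ee_rot: [3.009, -0.902, 0.001]
force: [-0.4, -0.2, -9.7]
width: 0.517
```

```bash
python3 o.py
```

```text
t 11.35 pos [ 0.5538 -0.0916  0.1595] yaw -33.39 tilt 0.000 -0.000 F [-0.4  -0.17 -9.65] M [-0.099  0.097  0.273] w 0.517 q1 -0.50 q7 -0.036 e7 -0.073
```

Emit:
apply_moves --pt "0 0 0 0 0 0.02"

```text
clock: 11.45
position: [0.5537, -0.0915, 0.1595]
ee_rot: [3.0, -0.932, 0.001]
force: [0.3, 0.0, -11.6]
width: 0.52
```

```bash
python3 o.py
```

```text
t 11.45 pos [ 0.5537 -0.0915  0.1595] yaw -34.50 tilt 0.000 -0.000 F [  0.33   0.03 -11.59] M [-0.16  -0.053  0.289] w 0.520 q1 -0.51 q7 -0.051 e7 -0.016
```

Emit:
apply_moves --pt "0 0 0 0 0 0.02"

```text
clock: 11.55
position: [0.5537, -0.0915, 0.1595]
ee_rot: [2.991, -0.962, 0.001]
force: [1.9, -1.3, -10.7]
width: 0.517
```

```bash
python3 o.py
```

```text
t 11.55 pos [ 0.5537 -0.0915  0.1595] yaw -35.65 tilt 0.000 -0.000 F [  1.89  -1.27 -10.67] M [-0.421 -0.282  0.089] w 0.517 q1 -0.51 q7 -0.068 e7 0.035
```

Emit:
apply_moves --pt "0 0 0.03 0 0 0.03" --pt "0 0 0 0 0 0.03"

```text
clock: 11.75
position: [0.5537, -0.0916, 0.1595]
ee_rot: [-2.959, 1.053, -0.001]
force: [-0.0, 0.2, -8.7]
width: 0.518
```

```bash
python3 o.py
```

```text
t 11.75 pos [ 0.5537 -0.0916  0.1595] yaw -39.18 tilt 0.001 0.000 F [-0.    0.23 -8.67] M [-0.017  0.122  0.127] w 0.518 q1 -0.52 q7 -0.116 e7 0.432
```

Emit:
apply_moves --pt "0 0 0 0 0 0.04" --pt "0 0 0 0 0 0.04"

```text
clock: 11.95
position: [0.5538, -0.0916, 0.1595]
ee_rot: [-2.915, 1.172, -0.001]
force: [-0.4, 0.1, -8.3]
width: 0.523
```

```bash
python3 o.py
```

```text
t 11.95 pos [ 0.5538 -0.0916  0.1595] yaw -43.80 tilt 0.001 0.000 F [-0.37  0.08 -8.25] M [-0.069  0.118 -0.08 ] w 0.523 q1 -0.53 q7 -0.181 e7 0.684
```

Emit:
apply_moves --pt "0 0 0 0 0 0.04" --pt "0 0 0 0 0 0.04"

```text
clock: 12.15
position: [0.5537, -0.0916, 0.1595]
ee_rot: [-2.865, 1.287, -0.001]
force: [0.3, 0.4, -7.3]
width: 0.521
```

```bash
python3 o.py
```

```text
t 12.15 pos [ 0.5537 -0.0916  0.1595] yaw -48.38 tilt 0.001 0.000 F [ 0.3   0.36 -7.33] M [-0.176  0.112 -0.02 ] w 0.521 q1 -0.55 q7 -0.245 e7 0.649
```

Emit:
apply_moves --pt "0 0 0 0 0 0.04"

```text
clock: 12.25
position: [0.5538, -0.0916, 0.1595]
ee_rot: [-2.839, 1.344, -0.001]
force: [-0.9, -0.4, -7.4]
width: 0.521
```

```bash
python3 o.py
```

```text
t 12.25 pos [ 0.5538 -0.0916  0.1595] yaw -50.67 tilt 0.001 -0.000 F [-0.89 -0.4  -7.37] M [-0.041  0.075 -0.09 ] w 0.521 q1 -0.55 q7 -0.277 e7 0.673
```

Emit:
apply_moves --pt "0 0 0 0 0 0.03"

```text
clock: 12.35
position: [0.5537, -0.0916, 0.1595]
ee_rot: [-2.819, 1.386, -0.001]
force: [-0.0, -0.2, -7.7]
width: 0.52
```

```bash
python3 o.py
```

```text
t 12.35 pos [ 0.5537 -0.0916  0.1595] yaw -52.37 tilt 0.001 -0.000 F [-0.01 -0.17 -7.68] M [-0.109  0.058  0.   ] w 0.520 q1 -0.56 q7 -0.300 e7 0.346
```

Emit:
apply_moves --pt "0 0 0 0 0 0.02"

```text
clock: 12.45
position: [0.5537, -0.0916, 0.1595]
ee_rot: [-2.806, 1.413, -0.001]
force: [0.1, -0.5, -6.6]
width: 0.519
```

```bash
python3 o.py
```

```text
t 12.45 pos [ 0.5537 -0.0916  0.1595] yaw -53.47 tilt 0.000 -0.000 F [ 0.1  -0.47 -6.64] M [-0.079  0.137  0.035] w 0.519 q1 -0.56 q7 -0.316 e7 0.121
```

Emit:
apply_moves --pt "0 0 0 0 0 0.02"

```text
clock: 12.55
position: [0.5538, -0.0915, 0.1595]
ee_rot: [-2.792, 1.44, -0.001]
force: [0.2, 0.1, -5.2]
width: 0.52
```

```bash
python3 o.py
```

```text
t 12.55 pos [ 0.5538 -0.0915  0.1595] yaw -54.57 tilt 0.000 -0.000 F [ 0.23  0.11 -5.25] M [-0.04   0.098  0.099] w 0.520 q1 -0.56 q7 -0.331 e7 0.209
```

Emit:
apply_moves --pt "0 0 0 0 0 0.02"

```text
clock: 12.65
position: [0.5538, -0.0915, 0.1595]
ee_rot: [-2.777, 1.468, -0.001]
force: [0.5, 0.2, -5.6]
width: 0.521
```

```bash
python3 o.py
```

```text
t 12.65 pos [ 0.5538 -0.0915  0.1595] yaw -55.71 tilt 0.000 -0.000 F [ 0.54  0.23 -5.61] M [-0.017  0.096  0.207] w 0.521 q1 -0.57 q7 -0.347 e7 0.162
```

Emit:
apply_moves --pt "0 0 0 0 0 0.02"

```text
clock: 12.75
position: [0.5537, -0.0915, 0.1595]
ee_rot: [-2.763, 1.495, -0.001]
force: [1.0, -0.9, -6.8]
width: 0.516
```

```bash
python3 o.py
```

```text
t 12.75 pos [ 0.5537 -0.0915  0.1595] yaw -56.85 tilt 0.000 -0.000 F [ 0.98 -0.92 -6.77] M [-0.16   0.108  0.394] w 0.516 q1 -0.57 q7 -0.363 e7 -0.040
```

Emit:
apply_moves --pt "0 0 0 0 0 0"

```text
clock: 12.85
position: [0.5538, -0.0915, 0.1595]
ee_rot: [2.763, -1.495, 0.001]
force: [0.8, -0.2, -4.5]
width: 0.523
```

```bash
python3 o.py
```

```text
t 12.85 pos [ 0.5538 -0.0915  0.1595] yaw -56.81 tilt 0.000 -0.000 F [ 0.85 -0.24 -4.52] M [-0.128  0.074  0.208] w 0.523 q1 -0.57 q7 -0.362 e7 -0.605
```

Holding still, it reads 0.21. Small steps on, each with a settling row, will show whether it snaps or stays up.

Emit:
apply_moves --pt "0 0 0 0 0 0.02" --pt "0 0 0 0 0 0"

```text
clock: 13.05
position: [0.5538, -0.0915, 0.1595]
ee_rot: [-2.748, 1.522, -0.001]
force: [1.3, -0.1, -3.9]
width: 0.523
```

```bash
python3 o.py
```

```text
t 13.05 pos [ 0.5538 -0.0915  0.1595] yaw -57.96 tilt 0.000 -0.000 F [ 1.32 -0.06 -3.94] M [-0.052  0.051  0.398] w 0.523 q1 -0.57 q7 -0.378 e7 -0.641
```

Emit:
apply_moves --pt "0 0 0 0 0 0.02" --pt "0 0 0 0 0 0"

```text
clock: 13.25
position: [0.5537, -0.0915, 0.1595]
ee_rot: [-2.732, 1.55, -0.001]
force: [0.0, 0.3, -2.3]
width: 0.521
```

```bash
python3 o.py
```

```text
t 13.25 pos [ 0.5537 -0.0915  0.1595] yaw -59.13 tilt 0.000 -0.000 F [ 0.02  0.25 -2.27] M [-0.064  0.107  0.377] w 0.521 q1 -0.57 q7 -0.394 e7 -0.641
```

The torque holds at 0.38–0.40 with no snap, after exactly five counted clicks (119.5°, and five is the most it can be). This is the closed stop. Now anticlockwise, counting.

Emit:
apply_moves --pt "0 0 0 0 0 -0.04"

```text
clock: 13.35
position: [0.5537, -0.0916, 0.1595]
ee_rot: [-2.763, 1.494, -0.001]
force: [0.3, 1.3, -3.4]
width: 0.517
```

```bash
python3 o.py
```

```text
t 13.35 pos [ 0.5537 -0.0916  0.1595] yaw -56.80 tilt 0.000 -0.000 F [ 0.32  1.3  -3.35] M [-0.095  0.06  -0.028] w 0.517 q1 -0.57 q7 -0.362 e7 -1.200
```

Emit:
apply_moves --pt "0 0 0 0 0 -0.03"

```text
clock: 13.45
position: [0.5537, -0.0916, 0.1595]
ee_rot: [-2.786, 1.451, -0.001]
force: [0.6, -0.4, -2.0]
width: 0.52
```

```bash
python3 o.py
```

```text
t 13.45 pos [ 0.5537 -0.0916  0.1595] yaw -55.01 tilt 0.001 -0.000 F [ 0.62 -0.42 -1.95] M [-0.11   0.069 -0.046] w 0.520 q1 -0.56 q7 -0.337 e7 -0.338
```

Emit:
apply_moves --pt "0 0 0 0 0 -0.03"

```text
clock: 13.55
position: [0.5537, -0.0917, 0.1595]
ee_rot: [-2.808, 1.409, -0.001]
force: [0.5, 0.1, -3.0]
width: 0.521
```

```bash
python3 o.py
```

```text
t 13.55 pos [ 0.5537 -0.0917  0.1595] yaw -53.29 tilt 0.001 -0.000 F [ 0.53  0.14 -2.98] M [-0.183 -0.112 -0.167] w 0.521 q1 -0.56 q7 -0.313 e7 -0.313
```

Emit:
apply_moves --pt "0 0 0 0 0 -0.03"

```text
clock: 13.65
position: [0.5538, -0.0917, 0.1595]
ee_rot: [-2.829, 1.366, -0.001]
force: [1.0, -0.6, -2.8]
width: 0.52
```

```bash
python3 o.py
```

```text
t 13.65 pos [ 0.5538 -0.0917  0.1595] yaw -51.56 tilt 0.001 -0.000 F [ 1.   -0.58 -2.79] M [-0.177 -0.077 -0.269] w 0.520 q1 -0.55 q7 -0.289 e7 -0.207
```

Emit:
apply_moves --pt "0 0 0 0 0 -0.03"

```text
clock: 13.75
position: [0.5537, -0.0916, 0.1595]
ee_rot: [-2.849, 1.323, -0.001]
force: [0.7, -0.6, -1.7]
width: 0.519
```

```bash
python3 o.py
```

```text
t 13.75 pos [ 0.5537 -0.0916  0.1595] yaw -49.81 tilt 0.000 0.000 F [ 0.7  -0.58 -1.65] M [-0.125 -0.137 -0.071] w 0.519 q1 -0.55 q7 -0.265 e7 -0.372
```

Emit:
apply_moves --pt "0 0 0 0 0 -0.03"

```text
clock: 13.85
position: [0.5537, -0.0916, 0.1595]
ee_rot: [-2.869, 1.279, -0.001]
force: [1.5, -0.3, -2.0]
width: 0.52
```

```bash
python3 o.py
```

```text
t 13.85 pos [ 0.5537 -0.0916  0.1595] yaw -48.05 tilt 0.000 -0.000 F [ 1.52 -0.28 -2.05] M [-0.212 -0.132 -0.026] w 0.520 q1 -0.54 q7 -0.240 e7 -0.482
```

Emit:
apply_moves --pt "0 0 0 0 0 -0.03"

```text
clock: 13.95
position: [0.5537, -0.0916, 0.1595]
ee_rot: [-2.888, 1.236, -0.001]
force: [1.1, -0.9, -1.4]
width: 0.523
```

```bash
python3 o.py
```

```text
t 13.95 pos [ 0.5537 -0.0916  0.1595] yaw -46.33 tilt 0.000 -0.000 F [ 1.06 -0.85 -1.42] M [-0.249 -0.143 -0.146] w 0.523 q1 -0.54 q7 -0.216 e7 -0.422
```

Emit:
apply_moves --pt "0 0 0 0 0 -0.03"

```text
clock: 14.05
position: [0.5537, -0.0916, 0.1595]
ee_rot: [-2.906, 1.192, -0.001]
force: [1.5, -1.1, -0.9]
width: 0.519
```

```bash
python3 o.py
```

```text
t 14.05 pos [ 0.5537 -0.0916  0.1595] yaw -44.61 tilt 0.000 -0.000 F [ 1.49 -1.07 -0.91] M [-0.265 -0.129  0.083] w 0.519 q1 -0.54 q7 -0.192 e7 -0.504
```

Emit:
apply_moves --pt "0 0 0 0 0 -0.03"

```text
clock: 14.15
position: [0.5537, -0.0916, 0.1595]
ee_rot: [2.924, -1.148, 0.001]
force: [0.4, -1.0, -1.1]
width: 0.52
```

```bash
python3 o.py
```

```text
t 14.15 pos [ 0.5537 -0.0916  0.1595] yaw -42.88 tilt 0.000 -0.000 F [ 0.43 -1.03 -1.13] M [-0.288 -0.242 -0.06 ] w 0.520 q1 -0.53 q7 -0.168 e7 -0.466
```

Anticlockwise click 1: snapped near -50.5°. The next snaps should come near -26.5, -2.5, 21.5 and 45.5, with the end detent near 63.5.

Emit:
apply_moves --pt "0 0 -0.03 0 0 -0.05" --pt "0 0 0 0 0 -0.05"

```text
clock: 14.35
position: [0.5537, -0.0916, 0.1595]
ee_rot: [2.978, -1.0, 0.001]
force: [3.5, -1.6, -4.3]
width: 0.522
```

```bash
python3 o.py
```

```text
t 14.35 pos [ 0.5537 -0.0916  0.1595] yaw -37.11 tilt 0.000 -0.000 F [ 3.46 -1.62 -4.27] M [-0.339 -0.445 -0.053] w 0.522 q1 -0.51 q7 -0.088 e7 -0.844
```

Emit:
apply_moves --pt "0 0 0 0 0 -0.04"

```text
clock: 14.45
position: [0.5537, -0.0916, 0.1595]
ee_rot: [2.997, -0.94, 0.001]
force: [3.2, -0.7, -6.0]
width: 0.522
```

```bash
python3 o.py
```

```text
t 14.45 pos [ 0.5537 -0.0916  0.1595] yaw -34.82 tilt 0.000 -0.000 F [ 3.23 -0.71 -5.98] M [-0.412 -0.52  -0.039] w 0.522 q1 -0.51 q7 -0.056 e7 -0.529
```

Emit:
apply_moves --pt "0 0 0 0 0 -0.04"

```text
clock: 14.55
position: [0.5537, -0.0916, 0.1595]
ee_rot: [3.015, -0.88, 0.001]
force: [3.9, -0.6, -4.6]
width: 0.521
```

```bash
python3 o.py
```

```text
t 14.55 pos [ 0.5537 -0.0916  0.1595] yaw -32.55 tilt 0.000 -0.000 F [ 3.87 -0.63 -4.56] M [-0.415 -0.637 -0.024] w 0.521 q1 -0.50 q7 -0.024 e7 -0.665
```

Emit:
apply_moves --pt "0 0 0 0 0 -0.03"

```text
clock: 14.65
position: [0.5538, -0.0916, 0.1595]
ee_rot: [3.028, -0.836, 0.001]
force: [3.9, -1.7, -5.6]
width: 0.52
```

```bash
python3 o.py
```

```text
t 14.65 pos [ 0.5538 -0.0916  0.1595] yaw -30.85 tilt 0.000 -0.000 F [ 3.86 -1.74 -5.61] M [-0.459 -0.678 -0.068] w 0.520 q1 -0.50 q7 -0.000 e7 -0.285
```

Emit:
apply_moves --pt "0 0 0 0 0 -0.03"

```text
clock: 14.75
position: [0.5538, -0.0916, 0.1595]
ee_rot: [3.04, -0.791, 0.001]
force: [3.6, -2.7, -7.5]
width: 0.515
```

```bash
python3 o.py
```

```text
t 14.75 pos [ 0.5538 -0.0916  0.1595] yaw -29.16 tilt 0.000 -0.000 F [ 3.59 -2.68 -7.52] M [-0.513 -0.775 -0.17 ] w 0.515 q1 -0.49 q7 0.024 e7 -0.317
```

Emit:
apply_moves --pt "0 0 0 0 0 -0.03"

```text
clock: 14.85
position: [0.5538, -0.0917, 0.1595]
ee_rot: [3.052, -0.745, 0.001]
force: [4.2, -2.0, -8.3]
width: 0.523
```

```bash
python3 o.py
```

```text
t 14.85 pos [ 0.5538 -0.0917  0.1595] yaw -27.46 tilt 0.001 -0.000 F [ 4.18 -2.01 -8.35] M [-0.563 -1.021 -0.284] w 0.523 q1 -0.49 q7 0.048 e7 -0.235
```

Emit:
apply_moves --pt "0 0 0 0 0 -0.03"

```text
clock: 14.95
position: [0.5537, -0.0917, 0.1595]
ee_rot: [3.062, -0.7, 0.001]
force: [3.0, -2.1, -6.9]
width: 0.517
```

```bash
python3 o.py
```

```text
t 14.95 pos [ 0.5537 -0.0917  0.1595] yaw -25.74 tilt 0.000 -0.000 F [ 2.96 -2.14 -6.87] M [-0.675 -0.688 -0.367] w 0.517 q1 -0.48 q7 0.072 e7 -0.146
```

Emit:
apply_moves --pt "0 0 0 0 0 -0.03"

```text
clock: 15.05
position: [0.5536, -0.0917, 0.1596]
ee_rot: [3.073, -0.654, 0.0]
force: [4.2, -2.6, -8.2]
width: 0.521
```

```bash
python3 o.py
```

```text
t 15.05 pos [ 0.5536 -0.0917  0.1596] yaw -24.02 tilt 0.000 -0.000 F [ 4.21 -2.59 -8.18] M [-0.756 -0.924 -0.061] w 0.521 q1 -0.48 q7 0.096 e7 -0.452
```

Click 2 snapped near -25°.

Emit:
apply_moves --pt "0.05 0 0.02 0 0 -0.05" --pt "0 0 0 0 0 -0.05"

```text
clock: 15.25
position: [0.5537, -0.0917, 0.1595]
ee_rot: [3.102, -0.497, -0.001]
force: [2.1, -1.2, -3.6]
width: 0.519
```

```bash
python3 o.py
```

```text
t 15.25 pos [ 0.5537 -0.0917  0.1595] yaw -18.21 tilt -0.001 0.000 F [ 2.07 -1.22 -3.6 ] M [-0.406 -0.319 -0.023] w 0.519 q1 -0.46 q7 0.179 e7 -0.834
```

Emit:
apply_moves --pt "0 0 0 0 0 -0.04" --pt "0 0 0 0 0 -0.04"

```text
clock: 15.45
position: [0.5537, -0.0918, 0.1595]
ee_rot: [3.119, -0.373, -0.001]
force: [1.8, -1.2, -3.2]
width: 0.521
```

```bash
python3 o.py
```

```text
t 15.45 pos [ 0.5537 -0.0918  0.1595] yaw -13.65 tilt -0.000 0.000 F [ 1.83 -1.18 -3.19] M [-0.314 -0.309  0.024] w 0.521 q1 -0.44 q7 0.244 e7 -0.650
```

Emit:
apply_moves --pt "0 0 0 0 0 -0.04"

```text
clock: 15.55
position: [0.5537, -0.0918, 0.1595]
ee_rot: [3.126, -0.311, -0.001]
force: [2.3, -0.9, -2.6]
width: 0.523
```

```bash
python3 o.py
```

```text
t 15.55 pos [ 0.5537 -0.0918  0.1595] yaw -11.36 tilt -0.000 0.000 F [ 2.31 -0.88 -2.55] M [-0.381 -0.298  0.024] w 0.523 q1 -0.44 q7 0.276 e7 -0.679
```

Emit:
apply_moves --pt "0 0 0 0 0 -0.04"

```text
clock: 15.65
position: [0.5537, -0.0918, 0.1595]
ee_rot: [3.132, -0.248, -0.001]
force: [2.2, -1.8, -2.6]
width: 0.52
```

```bash
python3 o.py
```

```text
t 15.65 pos [ 0.5537 -0.0918  0.1595] yaw -9.06 tilt -0.000 -0.000 F [ 2.24 -1.79 -2.64] M [-0.447 -0.429 -0.069] w 0.520 q1 -0.43 q7 0.309 e7 -0.691
```

Emit:
apply_moves --pt "0 0 0 0 0 -0.04"

```text
clock: 15.75
position: [0.5538, -0.0918, 0.1595]
ee_rot: [3.136, -0.186, -0.001]
force: [2.4, -2.4, -4.8]
width: 0.522
```

```bash
python3 o.py
```

```text
t 15.75 pos [ 0.5538 -0.0918  0.1595] yaw -6.77 tilt -0.000 -0.000 F [ 2.36 -2.36 -4.82] M [-0.431 -0.44  -0.063] w 0.522 q1 -0.42 q7 0.342 e7 -0.638
```

Emit:
apply_moves --pt "0 0 0 0 0 -0.04"

```text
clock: 15.85
position: [0.5538, -0.0918, 0.1595]
ee_rot: [3.139, -0.123, -0.0]
force: [3.1, -0.7, -4.3]
width: 0.523
```

```bash
python3 o.py
```

```text
t 15.85 pos [ 0.5538 -0.0918  0.1595] yaw -4.50 tilt -0.000 -0.000 F [ 3.14 -0.75 -4.3 ] M [-0.441 -0.51  -0.176] w 0.523 q1 -0.42 q7 0.374 e7 -0.499
```

Emit:
apply_moves --pt "0 0 0 0 0 -0.03"

```text
clock: 15.95
position: [0.5539, -0.0918, 0.1595]
ee_rot: [3.141, -0.077, -0.0]
force: [2.8, -1.9, -4.5]
width: 0.522
```

```bash
python3 o.py
```

```text
t 15.95 pos [ 0.5539 -0.0918  0.1595] yaw -2.80 tilt -0.000 -0.000 F [ 2.84 -1.89 -4.46] M [-0.486 -0.417 -0.228] w 0.522 q1 -0.41 q7 0.399 e7 -0.074
```

Emit:
apply_moves --pt "0 0 0 0 0 -0.03"

```text
clock: 16.05
position: [0.5539, -0.0918, 0.1595]
ee_rot: [-3.141, 0.031, 0.0]
force: [2.1, -1.6, -3.8]
width: 0.521
```

```bash
python3 o.py
```

```text
t 16.05 pos [ 0.5539 -0.0918  0.1595] yaw -1.11 tilt -0.000 0.000 F [ 2.15 -1.59 -3.75] M [-0.378 -0.436 -0.407] w 0.521 q1 -0.40 q7 0.423 e7 -0.095
```

Emit:
apply_moves --pt "0 0 0 0 0 -0.03"

```text
clock: 16.15
position: [0.5539, -0.0918, 0.1595]
ee_rot: [3.142, 0.017, -0.0]
force: [1.2, -1.6, -1.8]
width: 0.52
```

```bash
python3 o.py
```

```text
t 16.15 pos [ 0.5539 -0.0918  0.1595] yaw 0.64 tilt -0.000 -0.000 F [ 1.19 -1.59 -1.81] M [-0.504 -0.226 -0.081] w 0.520 q1 -0.40 q7 0.448 e7 -0.458
```

Emit:
apply_moves --pt "0 0 0 0 0 -0.03"

```text
clock: 16.25
position: [0.5539, -0.0918, 0.1595]
ee_rot: [3.141, 0.065, -0.0]
force: [0.8, -1.8, -1.7]
width: 0.525
```

```bash
python3 o.py
```

```text
t 16.25 pos [ 0.5539 -0.0918  0.1595] yaw 2.38 tilt -0.000 -0.000 F [ 0.79 -1.77 -1.65] M [-0.439 -0.203 -0.013] w 0.525 q1 -0.39 q7 0.473 e7 -0.498
```

Emit:
apply_moves --pt "0 0 0 0 0 -0.04" --pt "0 0 0 0 0 -0.04"

```text
clock: 16.45
position: [0.5539, -0.0918, 0.1595]
ee_rot: [3.136, 0.191, -0.0]
force: [1.9, -2.0, -1.1]
width: 0.52
```

```bash
python3 o.py
```

```text
t 16.45 pos [ 0.5539 -0.0918  0.1595] yaw 6.98 tilt -0.000 -0.000 F [ 1.89 -2.04 -1.11] M [-0.507 -0.213  0.032] w 0.520 q1 -0.38 q7 0.540 e7 -0.695
```

Emit:
apply_moves --pt "0 0 0 0 0 -0.04" --pt "0 0 0 0 0 -0.04"

```text
clock: 16.65
position: [0.5539, -0.0918, 0.1595]
ee_rot: [3.125, 0.317, -0.0]
force: [1.2, -2.0, -2.5]
width: 0.521
```

```bash
python3 o.py
```

```text
t 16.65 pos [ 0.5539 -0.0918  0.1595] yaw 11.57 tilt -0.000 -0.000 F [ 1.21 -1.95 -2.5 ] M [-0.479 -0.305 -0.042] w 0.521 q1 -0.36 q7 0.606 e7 -0.691
```

Emit:
apply_moves --pt "0 0 0 0 0 -0.04"

```text
clock: 16.75
position: [0.5539, -0.0918, 0.1595]
ee_rot: [3.119, 0.379, -0.0]
force: [1.1, -2.6, -1.2]
width: 0.523
```

```bash
python3 o.py
```

```text
t 16.75 pos [ 0.5539 -0.0918  0.1595] yaw 13.87 tilt -0.000 -0.000 F [ 1.05 -2.56 -1.24] M [-0.517 -0.225 -0.012] w 0.523 q1 -0.36 q7 0.639 e7 -0.688
```

Emit:
apply_moves --pt "0 0 0 0 0 -0.04"

```text
clock: 16.85
position: [0.5539, -0.0918, 0.1595]
ee_rot: [3.11, 0.441, -0.0]
force: [1.8, -2.0, -2.2]
width: 0.519
```

```bash
python3 o.py
```

```text
t 16.85 pos [ 0.5539 -0.0918  0.1595] yaw 16.15 tilt -0.000 -0.000 F [ 1.82 -1.95 -2.21] M [-0.428 -0.333  0.027] w 0.519 q1 -0.35 q7 0.672 e7 -0.697
```

Emit:
apply_moves --pt "0 0 0 0 0 -0.04"

```text
clock: 16.95
position: [0.554, -0.0917, 0.1595]
ee_rot: [3.101, 0.503, -0.0]
force: [2.4, -1.9, -3.2]
width: 0.521
```

```bash
python3 o.py
```

```text
t 16.95 pos [ 0.554  -0.0917  0.1595] yaw 18.45 tilt -0.000 -0.000 F [ 2.4  -1.93 -3.24] M [-0.493 -0.324 -0.121] w 0.521 q1 -0.34 q7 0.706 e7 -0.579
```

Emit:
apply_moves --pt "0 0 0 0 0 -0.03"

```text
clock: 17.05
position: [0.554, -0.0918, 0.1595]
ee_rot: [3.093, 0.549, 0.0]
force: [2.1, -0.9, -3.4]
width: 0.522
```

```bash
python3 o.py
```

```text
t 17.05 pos [ 0.554  -0.0918  0.1595] yaw 20.14 tilt 0.000 -0.000 F [ 2.08 -0.88 -3.37] M [-0.473 -0.412 -0.264] w 0.522 q1 -0.34 q7 0.730 e7 -0.148
```

Emit:
apply_moves --pt "0 0 0 0 0 -0.03"

```text
clock: 17.15
position: [0.5541, -0.0918, 0.1595]
ee_rot: [3.085, 0.594, 0.0]
force: [1.6, -1.8, -3.0]
width: 0.522
```

```bash
python3 o.py
```

```text
t 17.15 pos [ 0.5541 -0.0918  0.1595] yaw 21.82 tilt 0.000 0.000 F [ 1.59 -1.81 -3.04] M [-0.524 -0.434 -0.303] w 0.522 q1 -0.33 q7 0.755 e7 -0.171
```

Emit:
apply_moves --pt "0 0 0 0 0 -0.03"

```text
clock: 17.25
position: [0.554, -0.0918, 0.1595]
ee_rot: [3.076, 0.641, 0.0]
force: [-0.2, -2.0, -1.6]
width: 0.521
```

```bash
python3 o.py
```

```text
t 17.25 pos [ 0.554  -0.0918  0.1595] yaw 23.54 tilt 0.000 -0.000 F [-0.15 -2.04 -1.58] M [-0.573  0.255 -0.024] w 0.521 q1 -0.33 q7 0.780 e7 -0.220
```

Click 3 snapped near 0° and click 4 near 23°. Click 5 should follow near 46–47°.

Emit:
apply_moves --pt "0 0 -0.02 0 0 -0.04" --pt "0 0 0 0 0 -0.04"

```text
clock: 17.45
position: [0.554, -0.0917, 0.1595]
ee_rot: [3.047, 0.765, -0.0]
force: [1.0, -2.8, -3.9]
width: 0.518
```

```bash
python3 o.py
```

```text
t 17.45 pos [ 0.554  -0.0917  0.1595] yaw 28.18 tilt -0.000 -0.000 F [ 1.02 -2.83 -3.95] M [-0.493 -0.53  -0.101] w 0.518 q1 -0.31 q7 0.848 e7 -0.660
```

Emit:
apply_moves --pt "0 0 0 0 0 -0.04" --pt "0 0 0 0 0 -0.04"

```text
clock: 17.65
position: [0.554, -0.0917, 0.1595]
ee_rot: [3.014, 0.886, -0.0]
force: [2.3, -2.4, -4.5]
width: 0.52
```

```bash
python3 o.py
```

```text
t 17.65 pos [ 0.554  -0.0917  0.1595] yaw 32.77 tilt -0.000 -0.000 F [ 2.31 -2.37 -4.51] M [-0.486 -0.531 -0.05 ] w 0.520 q1 -0.30 q7 0.915 e7 -0.679
```

Emit:
apply_moves --pt "0 0 0 0 0 -0.04" --pt "0 0 0 0 0 -0.04"

```text
clock: 17.85
position: [0.554, -0.0917, 0.1595]
ee_rot: [2.976, 1.006, -0.0]
force: [3.4, -2.0, -3.6]
width: 0.524
```

```bash
python3 o.py
```

```text
t 17.85 pos [ 0.554  -0.0917  0.1595] yaw 37.36 tilt -0.000 -0.000 F [ 3.41 -2.04 -3.57] M [-0.487 -0.552 -0.016] w 0.524 q1 -0.28 q7 0.982 e7 -0.712
```

Emit:
apply_moves --pt "0 0 0 0 0 -0.04"

```text
clock: 17.95
position: [0.554, -0.0917, 0.1595]
ee_rot: [2.955, 1.066, -0.0]
force: [2.4, -3.3, -4.8]
width: 0.522
```

```bash
python3 o.py
```

```text
t 17.95 pos [ 0.554  -0.0917  0.1595] yaw 39.66 tilt -0.000 -0.000 F [ 2.4  -3.32 -4.83] M [-0.419 -0.554  0.037] w 0.522 q1 -0.27 q7 1.016 e7 -0.706
```

Emit:
apply_moves --pt "0 0 0 0 0 -0.04"

```text
clock: 18.05
position: [0.5541, -0.0917, 0.1595]
ee_rot: [2.933, 1.124, -0.0]
force: [3.0, -1.9, -4.7]
width: 0.516
```

```bash
python3 o.py
```

```text
t 18.05 pos [ 0.5541 -0.0917  0.1595] yaw 41.94 tilt 0.000 -0.000 F [ 2.96 -1.93 -4.72] M [-0.419 -0.668 -0.084] w 0.516 q1 -0.27 q7 1.050 e7 -0.616
```

Emit:
apply_moves --pt "0 0 0 0 0 -0.03"

```text
clock: 18.15
position: [0.5541, -0.0917, 0.1595]
ee_rot: [2.916, 1.168, 0.0]
force: [3.2, -1.7, -4.3]
width: 0.522
```

```bash
python3 o.py
```

```text
t 18.15 pos [ 0.5541 -0.0917  0.1595] yaw 43.63 tilt 0.000 -0.000 F [ 3.19 -1.72 -4.26] M [-0.453 -0.721 -0.224] w 0.522 q1 -0.26 q7 1.075 e7 -0.182
```

Emit:
apply_moves --pt "0 0 0 0 0 -0.03"

```text
clock: 18.25
position: [0.5541, -0.0917, 0.1595]
ee_rot: [2.899, 1.21, 0.0]
force: [4.8, -0.8, -6.0]
width: 0.516
```

```bash
python3 o.py
```

```text
t 18.25 pos [ 0.5541 -0.0917  0.1595] yaw 45.32 tilt 0.000 -0.000 F [ 4.81 -0.8  -6.03] M [-0.394 -0.78  -0.296] w 0.516 q1 -0.26 q7 1.100 e7 -0.208
```

Emit:
apply_moves --pt "0 0 0 0 0 -0.03"

```text
clock: 18.35
position: [0.5542, -0.0916, 0.1595]
ee_rot: [2.881, 1.254, 0.0]
force: [4.0, -1.5, -7.7]
width: 0.519
```

```bash
python3 o.py
```

```text
t 18.35 pos [ 0.5542 -0.0916  0.1595] yaw 47.03 tilt 0.000 0.000 F [ 3.96 -1.46 -7.72] M [-0.433 -0.933 -0.366] w 0.519 q1 -0.25 q7 1.126 e7 -0.122
```

Emit:
apply_moves --pt "0 0 0 0 0 -0.03"

```text
clock: 18.45
position: [0.5541, -0.0916, 0.1596]
ee_rot: [-2.861, -1.297, -0.0]
force: [4.7, -1.7, -5.6]
width: 0.522
```

```bash
python3 o.py
```

```text
t 18.45 pos [ 0.5541 -0.0916  0.1596] yaw 48.78 tilt 0.000 0.000 F [ 4.72 -1.67 -5.58] M [-0.501 -0.664 -0.103] w 0.522 q1 -0.25 q7 1.151 e7 -0.459
```

Emit:
apply_moves --pt "0 0 0 0 0 -0.04" --pt "0 0 0 0 0 -0.04"

```text
clock: 18.65
position: [0.5541, -0.0916, 0.1596]
ee_rot: [2.806, 1.412, -0.0]
force: [3.8, -1.9, -7.1]
width: 0.519
```

```bash
python3 o.py
```

```text
t 18.65 pos [ 0.5541 -0.0916  0.1596] yaw 53.41 tilt 0.000 -0.000 F [ 3.8  -1.89 -7.05] M [-0.312 -0.809 -0.05 ] w 0.519 q1 -0.23 q7 1.220 e7 -0.698
```

Emit:
apply_moves --pt "0 0 0 0 0 -0.04" --pt "0 0 0 0 0 -0.04"

```text
clock: 18.85
position: [0.554, -0.0916, 0.1596]
ee_rot: [2.748, 1.523, -0.0]
force: [3.9, -1.3, -6.9]
width: 0.521
```

```bash
python3 o.py
```

```text
t 18.85 pos [ 0.554  -0.0916  0.1596] yaw 58.00 tilt -0.000 -0.000 F [ 3.86 -1.25 -6.85] M [-0.321 -0.786 -0.027] w 0.521 q1 -0.22 q7 1.288 e7 -0.699
```

Emit:
apply_moves --pt "0 0 0 0 0 -0.04" --pt "0 0 0 0 0 -0.04"

```text
clock: 19.05
position: [0.554, -0.0916, 0.1595]
ee_rot: [2.685, 1.632, -0.0]
force: [3.5, -0.9, -6.4]
width: 0.518
```

```bash
python3 o.py; cat log.txt | awk '{printf "%s:%s ",$2,$3}'
```

```text
t 19.05 pos [ 0.554  -0.0916  0.1595] yaw 62.58 tilt -0.000 -0.000 F [ 3.53 -0.88 -6.45] M [-0.303 -0.859 -0.002] w 0.518 q1 -0.20 q7 1.356 e7 -0.718
66.41:0.019 61.76:0.139 57.16:0.053 52.57:0.004 47.99:0.039 43.40:-0.041 38.83:0.315 34.25:0.004 29.66:0.030 25.07:0.016 20.49:-0.042 18.20:0.039 16.49:0.093 14.78:0.293 13.64:0.333 12.51:0.400 14.30:0.068 16.16:0.054 17.88:-0.043 19.58:-0.152 21.28:-0.198 22.99:-0.320 24.71:-0.341 26.44:-0.012 20.56:-0.045 18.27:0.059 16.56:0.275 14.82:0.316 13.07:0.390 11.29:0.110 9.54:0.052 7.81:0.001 6.09:0.075 0.31:-0.035 -4.25:0.018 -5.95:0.099 -7.63:0.197 -8.76:0.221 -10.46:0.393 -11.62:0.136 -12.77:0.125 -14.52:-0.052 -16.27:0.039 -17.98:0.071 -19.70:-0.031 -24.30:0.022 -26.59:0.046 -28.88:0.057 -30.58:0.112 -32.26:0.188 -33.39:0.273 -34.50:0.289 -35.65:0.089 -39.18:0.127 -43.80:-0.080 -48.38:-0.020 -50.67:-0.090 -52.37:0.000 -53.47:0.035 -54.57:0.099 -55.71:0.207 -56.85:0.394 -56.81:0.208 -57.96:0.398 -59.13:0.377 -56.80:-0.028 -55.01:-0.046 -53.29:-0.167 -51.56:-0.269 -49.81:-0.071 -48.05:-0.026 -46.33:-0.146 -44.61:0.083 -42.88:-0.060 -37.11:-0.053 -34.82:-0.039 -32.55:-0.024 -30.85:-0.068 -29.16:-0.170 -27.46:-0.284 -25.74:-0.367 -24.02:-0.061 -18.21:-0.023 -13.65:0.024 -11.36:0.024 -9.06:-0.069 -6.77:-0.063 -4.50:-0.176 -2.80:-0.228 -1.11:-0.407 0.64:-0.081 2.38:-0.013 6.98:0.032 11.57:-0.042 13.87:-0.012 16.15:0.027 18.45:-0.121 20.14:-0.264 21.82:-0.303 23.54:-0.024 28.18:-0.101 32.77:-0.050 37.36:-0.016 39.66:0.037 41.94:-0.084 43.63:-0.224 45.32:-0.296 47.03:-0.366 48.78:-0.103 53.41:-0.050 58.00:-0.027 62.58:-0.002
```

Five anticlockwise snaps are counted, at about -50.6, -25, 0, 23 and 48°, and the torque is about 0 at 62.6°. Turn a last 1.5° to the detent's centre, let go so the knob settles on its click, then regrip to push it down.

Emit:
apply_moves --pt "0.05 0 0.03 0 0 -0.02" --pt "0 0 0 0 0 0"

```text
clock: 19.25
position: [0.5541, -0.0915, 0.1595]
ee_rot: [2.67, 1.655, -0.0]
force: [1.9, -3.8, -1.4]
width: 0.519
```

```bash
python3 o.py
```

```text
t 19.25 pos [ 0.5541 -0.0915  0.1595] yaw 63.57 tilt -0.000 -0.000 F [ 1.89 -3.78 -1.43] M [-0.556 -0.297  0.09 ] w 0.519 q1 -0.20 q7 1.371 e7 0.271
```

Emit:
apply_moves --pt "0 0 0 0 0 0" --pt "0 0 0 0 0 0" --pt "0 0 0 0 0 0" --claw -0.3

```text
clock: 19.55
position: [0.5541, -0.0908, 0.1594]
ee_rot: [-2.67, -1.654, -0.0]
force: [-0.3, -0.3, -0.9]
width: 0.644
```

Run:
```python
from h import *
st()
p,d=vision.get_image("scene"); cv2.imwrite("pics/s3.png",cv2.resize(p[130:290,170:340,::-1],None,fx=3.5,fy=3.5,interpolation=cv2.INTER_CUBIC))
```

```text
t 19.55 pos [ 0.5541 -0.0908  0.1594] yaw 63.54 tilt -0.000 0.001 F [-0.33 -0.35 -0.88] M [-0.021  0.051  0.06 ] w 0.644 q1 -0.20 q7 1.370 e7 -0.006
```

View pics/s3.png

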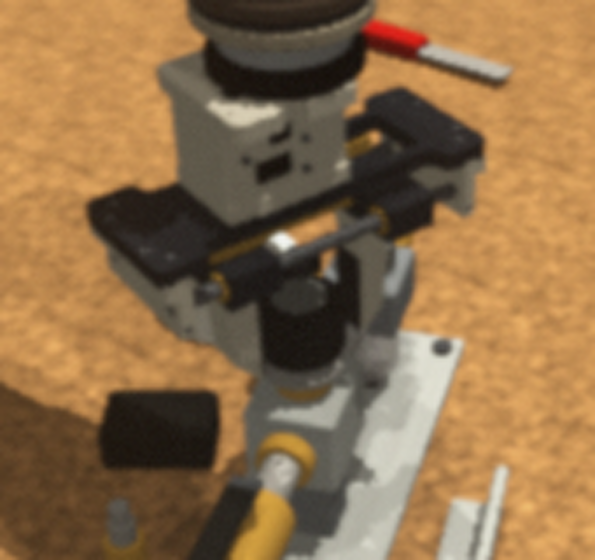

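The fingers are open and the knob stands up on its click (top at about (300,295) in this crop). Regrip and push down.

Emit:
apply_moves --pt "-0.06 0 0 0 0 0" --pt "0 0 0 0 0 0" --pt "0 0 0 0 0 0" --pt "0 0 0 0 0 0" --claw 1 --newtons 15

```text
clock: 20.0
position: [0.554, -0.0916, 0.1594]
ee_rot: [-2.671, -1.654, -0.0]
force: [0.8, 0.7, 0.4]
width: 0.518
```

```bash
python3 o.py
```

```text
t 20.00 pos [ 0.554  -0.0916  0.1594] yaw 63.54 tilt -0.000 0.000 F [0.77 0.74 0.38] M [ 0.187 -0.011 -0.002] w 0.518 q1 -0.20 q7 1.371 e7 -0.012
```

Emit:
apply_moves --pt "0 0 0.15 0 0 0" --pt "0 0 0.15 0 0 0" --pt "0 0 0 0 0 0"

```text
clock: 20.3
position: [0.554, -0.0916, 0.1562]
ee_rot: [-2.671, -1.654, -0.0]
force: [-0.2, 1.3, 1.8]
width: 0.519
```

```bash
python3 o.py
```

```text
t 20.30 pos [ 0.554  -0.0916  0.1562] yaw 63.55 tilt -0.000 0.000 F [-0.21  1.27  1.82] M [0.29  0.075 0.049] w 0.519 q1 -0.20 q7 1.373 e7 0.002
```

Emit:
apply_moves --pt "0 0 0.15 0 0 0" --pt "0 0 0.15 0 0 0" --pt "0 0 0.1 0 0 0" --pt "0 0 0 0 0 0"

```text
clock: 20.7
position: [0.554, -0.0916, 0.1521]
ee_rot: [-2.671, -1.654, -0.0]
force: [0.0, 2.8, 1.6]
width: 0.518
```

```bash
python3 o.py
```

```text
t 20.70 pos [ 0.554  -0.0916  0.1521] yaw 63.54 tilt -0.000 0.000 F [0.   2.79 1.6 ] M [ 0.491  0.032 -0.003] w 0.518 q1 -0.19 q7 1.375 e7 -0.002
```

Emit:
apply_moves --pt "0 0 0.1 0 0 0" --pt "0 0 0.1 0 0 0" --pt "0 0 0 0 0 0"

```text
clock: 21.0
position: [0.5541, -0.0916, 0.1512]
ee_rot: [-2.671, -1.654, -0.001]
force: [-4.4, 3.4, 13.5]
width: 0.523
```

```bash
python3 o.py
```

```text
t 21.00 pos [ 0.5541 -0.0916  0.1512] yaw 63.54 tilt 0.001 0.001 F [-4.44  3.39 13.55] M [0.727 0.936 0.03 ] w 0.523 q1 -0.19 q7 1.376 e7 -0.021
```

The knob bottomed: 13.5 N after about 8 mm of travel. Unload, let go and withdraw upward.

Emit:
apply_moves --pt "0 0 -0.15 0 0 0" --pt "0 0 0 0 0 0"

```text
clock: 21.2
position: [0.5541, -0.0916, 0.152]
ee_rot: [-2.671, -1.654, -0.001]
force: [-1.3, 3.3, 4.3]
width: 0.518
```

Emit:
apply_moves --pt "0 0 0 0 0 0" --pt "0 0 0 0 0 0" --pt "0 0 0 0 0 0" --pt "0 0 0 0 0 0" --pt "0 0 0 0 0 0" --claw -0.4

```text
clock: 21.7
position: [0.5539, -0.0919, 0.1517]
ee_rot: [-2.671, -1.654, 0.0]
force: [-0.5, 0.1, 0.3]
width: 0.701
```

Emit:
apply_moves --pt "0 0 -1.5 0 0 0" --pt "0 0 -2.5 0 0 0" --pt "0 0 -3 0 0 0" --pt "0 0 -3 0 0 0" --pt "0 0 0 0 0 0"

```text
clock: 22.2
position: [0.556, -0.0924, 0.2558]
ee_rot: [2.668, 1.652, 0.009]
force: [1.1, 0.3, 0.8]
width: 0.703
```

Run:
```python
from h import *
st()
p,d=vision.get_image("scene"); cv2.imwrite("pics/s4.png",p[:,:,::-1])
X=depthpts("scene",d); x=X[200:245,235:275].reshape(-1,3); dd=d[200:245,235:275].ravel()
m=(dd>0)&(np.hypot(x[:,0]-.554,x[:,1]+.092)<.016)&(x[:,2]>.15)&(x[:,2]<.18)
print("top z now",np.median(x[m,2]),m.sum())
D=np.load("pics/scene0_d.npy");X=depthpts("scene",D);x=X[200:245,235:275].reshape(-1,3)
m=(np.hypot(x[:,0]-.554,x[:,1]+.092)<.016)&(x[:,2]>.15)&(x[:,2]<.18); print("before",np.median(x[m,2]),m.sum())
```

```text
t 22.20 pos [ 0.556  -0.0924  0.2558] yaw 63.52 tilt 0.007 -0.000 F [1.12 0.34 0.84] M [-0.028 -0.024  0.002] w 0.703 q1 -0.23 q7 1.326 e7 -0.209
top z now 0.1630046693960558 144
before 0.16302508872078064 152
```

View pics/s4.png

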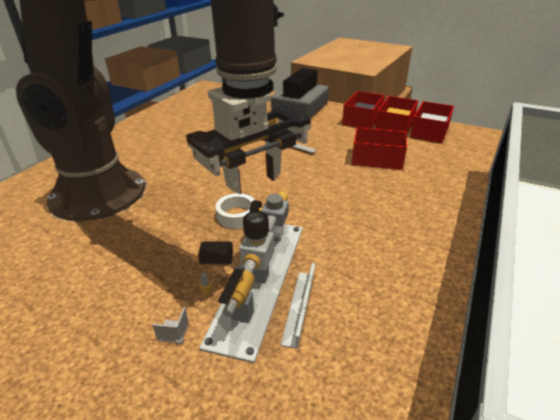

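The knob's top is back at its starting height (0.1630 m, same as before), the gripper is clear, and the bystanders are where they were. Handing in.

Emit:
apply_moves --pt "0 0 0 0 0 0" --pt "0 0 0 0 0 0"

```text
clock: 22.45
position: [0.5533, -0.0916, 0.2507]
ee_rot: [-2.67, -1.654, 0.002]
force: [0.4, 0.4, -0.6]
width: 0.701
```

```bash
python3 -c "
from h import *
st(); print(order.sign_off())"
```

```text
t 22.45 pos [ 0.5533 -0.0916  0.2507] yaw 63.54 tilt -0.002 0.000 F [ 0.44  0.36 -0.56] M [ 0.027 -0.021  0.055] w 0.701 q1 -0.23 q7 1.326 e7 0.001
the job is handed in; nothing more can be done
None
```

I unlocked the knob, closed the valve to its stop, opened it five counted clicks anticlockwise and locked it down. The job was handed in at 22.5 s.

- **Closing:** I counted five clicks clockwise to the closed stop, where the torque held at 0.38–0.40 N m with a 13 N grip. That is about 20 N on the pin; it is more than the 0.2–0.3 needed to feel the stop but under the 25 N limit.
- **Early mistake:** at the third click I took a 0.4 N m peak for the stop and backed off one click. I checked, found it was an ordinary click and carried on.
- **How sure the stop is:** at the stop I turned about 6° past the click, roughly where the earlier clicks had snapped over. Torque alone was therefore borderline there. That it was the stop rests mainly on the count: five clicks over 119.5°, the most the knob can start open.
- **Opening:** all five anticlockwise clicks snapped clearly, about 24° apart. The torque was near zero when I let go, so the knob settled on its click.
- **Last checks:** pushing down bottomed at 13.5 N, and the knob's top measured 0.1630 m, the same as before the job. The gripper is clear with no force on it. By eye, in the last scene picture, the loose things had not moved. I did not read the needle or test the lock by twisting.

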